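# Change the core on the measuring stand

## Task

Change over the core on the measuring stand: take the tested core off the shaft, and push it, and every tested core standing loose on the bench, down through the sprung flap into the returns bin so that the flap snaps shut again. The fresh bored core is in one of the three lidded sample boxes: open the boxes with never more than one open at a time, leave the other samples in theirs, and slide the fresh core over the shaft, lowered and not dropped, until it sits upright and fully down on the stand's foot. Finish with all three lids shut, and do not disturb the jar or the mug.

Things in the scene. Friction and masses are not known exactly. Their poses are not given: they have to be found in the camera images.
- bin: Returns bin for tested cores, fixed: sheet-steel box 220 (x) x 240 (y) x 250 mm high, walls 6 mm, far wall clear. Its top is closed but for a mouth 90 (x) x 150 (y) mm in the middle, filled by a sprung flap. Origin: centre of its underside; x points away from the robot side, z up.
- bin_mouth (a point): Centre of the bin's mouth, level with the bin's top (250 mm above the bench). Axes as the bin.
- flap (a joint): The flap in the bin's mouth, a steel plate 87 x 146 mm hinged along the mouth's far (+x) edge; 0 = shut, level with the bin's top; grows as it is pushed down into the bin, up to 1.45 rad. A spring holds it shut (0.28 N m at 0, 0.64 N m at 1.45 rad: a core merely set on it does not fall through, about 6 to 15 N opens it) and snaps it shut again.
- stand: Measuring stand, fixed: round steel foot, diameter 100 mm, 20 mm thick, with an upright plain steel shaft in the middle, diameter 20 mm, its tapered top 95 mm above the bench. Origin: centre of the underside.
- stand_seat (a point): On the shaft's axis, level with the top of the foot (20 mm above the bench), where a core's underside rests when fully down.
- fresh: The wanted fresh core: a black asphalt ring, outer diameter 60 mm, bore 26 mm, 50 mm high, about 0.26 kg, standing upright inside one of the three boxes. Origin: centre of its underside, z along the bore.
- old: The tested core on the shaft at the start: same shape and size as the fresh core. Origin: centre of its underside, z along the bore.
- spent1: A tested core standing loose on the bench (may be absent): same shape and size. Origin: centre of its underside, z along the bore.
- spent2: Another tested core standing loose on the bench (may be absent): same shape and size. Origin: centre of its underside, z along the bore.
- spent3: A third tested core standing loose on the bench (may be absent): same shape and size. Origin: centre of its underside, z along the bore.
- solid: A solid core without a bore, diameter 60 mm, 50 mm high, in one of the boxes. Not wanted: it stays there. Origin: centre of its underside.
- prism: A square sawn asphalt sample, 60 x 60 x 40 mm, in one of the boxes. Not wanted: it stays there. Origin: centre of its underside.
- jar: Bystander: white jar, diameter 70 mm, 85 mm high. Origin: centre of its underside.
- mug: Bystander: white mug, diameter 80 mm, 90 mm high. Origin: centre of its underside.
- box_a: Plywood sample box, fixed, at the robot's right of the three: 130 x 130 x 66 mm high without lid, walls and floor 6 mm. One thing stands near the middle of its floor. Origin: centre of its underside; x points from the front to the hinge side, z up.
- lid_a (a joint): Lid of that box, 130 x 130 x 8 mm, hinged along the box's far (+x) rim, the hinge line running along the box's y, 65 mm from the box's middle and 66.5 mm above the bench; 0 = shut, grows as it is raised, to 1.9 rad (a little past upright is about 1.6). The stiff hinge keeps it where it is left; moving it takes about 0.2 N m.
- lid_a_handle (a point): Centre of that lid's handle: a steel crossbar 24 mm long along the box's y and 16 mm thick, on a short stem, near the lid's front edge; centre 22 mm above the lid's top face. Moves with the lid: 112 mm from the hinge line along the lid and 30 mm off it square to the lid (outer side). Can be pinched on its two ends.
- box_b: Plywood sample box, fixed, the middle one: 130 x 130 x 66 mm high without lid, walls and floor 6 mm. One thing stands near the middle of its floor. Origin: centre of its underside; x points from the front to the hinge side, z up.
- lid_b (a joint): Lid of that box, 130 x 130 x 8 mm, hinged along the box's far (+x) rim, the hinge line running along the box's y, 65 mm from the box's middle and 66.5 mm above the bench; 0 = shut, grows as it is raised, to 1.9 rad (a little past upright is about 1.6). The stiff hinge keeps it where it is left; moving it takes about 0.2 N m.
- lid_b_handle (a point): Centre of that lid's handle: a steel crossbar 24 mm long along the box's y and 16 mm thick, on a short stem, near the lid's front edge; centre 22 mm above the lid's top face. Moves with the lid: 112 mm from the hinge line along the lid and 30 mm off it square to the lid (outer side). Can be pinched on its two ends.
- box_c: Plywood sample box, fixed, at the robot's left of the three: 130 x 130 x 66 mm high without lid, walls and floor 6 mm. One thing stands near the middle of its floor. Origin: centre of its underside; x points from the front to the hinge side, z up.
- lid_c (a joint): Lid of that box, 130 x 130 x 8 mm, hinged along the box's far (+x) rim, the hinge line running along the box's y, 65 mm from the box's middle and 66.5 mm above the bench; 0 = shut, grows as it is raised, to 1.9 rad (a little past upright is about 1.6). The stiff hinge keeps it where it is left; moving it takes about 0.2 N m.
- lid_c_handle (a point): Centre of that lid's handle: a steel crossbar 24 mm long along the box's y and 16 mm thick, on a short stem, near the lid's front edge; centre 22 mm above the lid's top face. Moves with the lid: 112 mm from the hinge line along the lid and 30 mm off it square to the lid (outer side). Can be pinched on its two ends.
Not all that is in view belongs to the job. What is shaped like the spent2 but turquoise is not meant. Leave any turquoise look-alike of the stand alone.

How it is judged (in metres and radians):
On the way, in this order (a step that is already met when the one before it is completed fails the run):
1. the tested core is off the stand's shaft (horizontal distance between old and stand_seat above 0.06 m), for 0.2 s.
2. the fresh core is on the shaft, upright and fully down on the foot (horizontal distance between fresh and stand_seat below 0.008 m and z of fresh in the frame of stand_seat between -0.004 and 0.005 m and angle between fresh's own z axis and vertical below 0.1 rad), for 0.2 s.
At the end, for the whole second after the job is handed in: The fresh core is at rest upright on the shaft, its underside within 5 mm of the foot; all tested cores are inside the bin, its flap shut (below 0.1 rad); all lids shut (below 0.09 rad, about 10 mm at the front); the other two samples in their boxes (moved below 60 mm) (all of step 2 and linear speed of fresh below 0.02 m/s and x of old in the frame of bin between -0.11 and 0.11 m and y of old in the frame of bin between -0.12 and 0.12 m and z of old in the frame of bin between -0.01 and 0.19 m and x of spent1 in the frame of bin between -0.11 and 0.11 m and y of spent1 in the frame of bin between -0.12 and 0.12 m and z of spent1 in the frame of bin between -0.01 and 0.19 m and x of spent2 in the frame of bin between -0.11 and 0.11 m and y of spent2 in the frame of bin between -0.12 and 0.12 m and z of spent2 in the frame of bin between -0.01 and 0.19 m and x of spent3 in the frame of bin between -0.11 and 0.11 m and y of spent3 in the frame of bin between -0.12 and 0.12 m and z of spent3 in the frame of bin between -0.01 and 0.19 m and value of joint flap below 0.1 rad and value of joint each of lid_a, lid_b, lid_c below 0.09 rad and distance of each of solid, prism from where it was at the start of the episode below 0.06 m); the robot touches nothing.
It fails at once if two lids are open (above 0.3 rad) at once (value of joint each of lid_a, lid_b above 0.3 rad or value of joint each of lid_a, lid_c above 0.3 rad or value of joint each of lid_b, lid_c above 0.3 rad).
It fails at once if the fresh core is dropped down the shaft (let go more than 30 mm above the foot and falling) (horizontal distance between fresh and stand_seat below 0.03 m and z of fresh in the frame of stand_seat above 0.03 m and contact force between the fingers and fresh below 0.05 N and linear speed of fresh above 0.35 m/s).
It fails at once if one of the other samples is taken out of its box (distance of any of solid, prism from where it was at the start of the episode above 0.08 m).
It fails at once if the jar or the mug is shifted by more than 30 mm (distance of any of jar, mug from where it was at the start of the episode above 0.03 m).
Of spent1, spent2, spent3 only 2 to 3 are there at a start; the rules pass over those that are not, and their reading is None.
At some moment in a run one of spent1, spent2, spent3 may be knocked a few centimetres aside while the robot is not near it.
It also fails if it takes over 210 s, if anything falls off the work surface, if the arm or the gripper's body presses on something with over 40 N, if the wrist force passes 120 N, or if a joint passes its speed limit or range.

## Robot

A 6-joint arm with a two-finger parallel gripper is mounted at the origin on the work surface. World frame = base frame: x ahead of the robot, y to its left, z up, the work surface at z = 0. Lengths are in mm, angles in rad, forces in N, time in s.
With the tool pointing down it reaches from about 250 to 800 mm from the base axis. Payload 3.9 kg.
Tool frame: the origin (TCP) lies on the mounting face of the last link; the fingertips stand 173 mm ahead of it and the grasp point (between the pads) lies 155 mm ahead of it; z points along the fingers, y is the line along which they close (so a half turn about z gives the same grasp; the last joint's range is limited). The gripper opens to 85 mm and grips with 20 to 120 N. Pads are 22 mm wide; open, the fingers measure 114 mm over their backs; the gripper's body (76 mm by 85 mm) begins 54 mm behind the grasp point. The pads swing forward as they close: fully open they stand 13 mm farther back than shut.
Start: joints at [1.176, 0.26, -0.138, 1.173, 0, 1.571], TCP at [201.922, 484.606, 404.704] pointing down, gripper open.
Joint ranges: [-2.78, 2.78], [-0.83, 1.72], [-1.28, 1.37], [-1.9, 2.12], [-1.57, 1.48], [-3.14, 3.14]. Speed limits (rad/s): [2.57, 2.57, 3.14, 3.14, 3.14, 3.14].

## Interface

Orientations are given as a unit quaternion [w, x, y, z].
In Python, from cell import bot gives the robot as it stands.
- The arm moves only by the tool play_rows, never from a script. Its argument "moves" is a list of rows, each an object of numbers: "tx", "ty", "tz": the shift along the tool's x, y, z in m; "turn": the turn about the tool's z in degrees; "claw": the opening, from 0 (shut) to 1 (fully open). In form: [{"tx": .., "ty": .., "tz": .., "turn": .., "claw": ..}, ...]. A call has 1 to 10 rows; each row is the pose to reach, as a shift and turn from the pose commanded when the call began, along the tool's axes at that moment; what a row does not reach only later rows make up. A row lasts 1/8 s, in which the tool goes at most 62.5 mm and 10.7 degrees, less where a joint would pass 70% of its speed; a pose out of reach is approached as far as the arm can. A call with a gripper value outside its range is refused whole. The fingers move at their own pace and stop on an object; "squeeze" is the grip in N (left out, the last holds). Time passes only in rows, so rows that repeat a pose let the fingers close. It gives the time, the measured TCP pose, the force, the opening and the grip force at its end, in the units of the state.
- bot.observe(): the state, without advancing time (a new reading comes with each control period).
- bot.get_image(name): name is "scene" or "side" or "wrist"; returns (picture, depth): 480x640x3 uint8, red, green, blue; 480x640 float32, mm along the optical axis (not along the pixel's ray), 0 where there is no reading.
- bot.camera_info(name): a dict with "intrinsics" (3x3 intrinsics, pixels), "D" ([k1, k2, p1, p2, k3] as OpenCV has them; the pictures are not rectified), "world_from_camera" (4x4, takes a point from camera to world coordinates). Camera axes: x right, y down, z forward; pixel columns grow to the right and rows downward; lengths in mm; the calibration is good to about 2 mm. A picture is of the moment at which its call begins: read the wrist's pose just before it. camera_info takes no time and is no camera call; for the wrist camera it gives the pose at the moment of the call.
- bot.close_job(): hands the job in; it is judged then, once.
Trained networks look in the newest picture that a camera, given by its name, has taken for a name from the list of things; names that differ only in an ending like _2 or _b are one class to them, and where a whole thing is asked for, a point or a joint stands for the part that bears it (a point fixed in the world has none). Each returns a list of dicts, best first, with "conf" (0 to 1); they miss things now and then, are a little off and sometimes report something else, mostly with a low value. They report only what shows in the picture. A call takes as long as a camera call. They do not tell look-alikes from the thing itself.
- bot.look_for(camera, name): "location" ([column, row] in pixels, amid what is visible of it).
The state is a dict: "time": time; "qpos": joint angles; "joint_vel": joint speeds; "tau": joint torques, N m; "ee_pos": TCP position; "ee_rot": TCP orientation; "ft_force": force on the tool from outside, world axes, zero at the start; "moment": the same for the moment, N m; "opening": finger opening in mm; "gripper_force": force on a finger pad.
Only numpy, scipy, OpenCV 4.12 (cv2) and the standard library are available. Lean on these libraries where they do the work, as an engineer would, in place of code of your own. Each camera call takes 0.05 s, during which the arm holds its last target. There are 200 camera calls.

## Working session

There is one attempt and no reset: what is moved stays moved. The work goes in short steps, Python scripts to look and compute and a tool call to move; the robot and the scene stay as the last step left them, time stands still between calls to the robot, and variables do not carry over. Pictures are saved under pics/ and viewed, at most 14 in all, crops included, and the job is handed in when it is done.

Besides the shell and the picture viewer there is one more tool, called after "Call:" by a JSON object that holds its "op" and its "data", one argument or row to a line. play_rows: Moves the arm, as the interface text tells. Its arguments: {"type":"object","properties":{"moves":{"type":"array"},"squeeze":{"type":"number"}},"required":["moves"]}

```bash
ls; mkdir -p pics; cat > h.py <<'E'
import numpy as np, cv2
from cell import bot
def grab(cam, fn=None):
    info=bot.camera_info(cam); p,d=bot.get_image(cam)
    if fn: cv2.imwrite('pics/'+fn, p[:,:,::-1])
    return p,d,info
def cloud(d,info):
    K=np.array(info["intrinsics"],float);D=np.array(info["D"],float)
    h,w=d.shape; u,v=np.meshgrid(np.arange(w),np.arange(h))
    n=cv2.undistortPoints(np.stack([u,v],-1).reshape(-1,1,2).astype(float),K,D).reshape(h,w,2)
    P=np.concatenate([n*d[...,None],d[...,None]],-1)
    T=np.array(info["world_from_camera"]); W=P@T[:3,:3].T+T[:3,3]
    W[d<=0]=np.nan
    return W
E
python3 - <<'E'
from h import *
s=bot.observe(); print({k:np.round(v,3).tolist() for k,v in s.items()})
for c in("scene","side","wrist"):
    p,d,i=grab(c,c+'0.png'); W=cloud(d,i); np.savez('/tmp/%s.npz'%c,p=p,W=W)
    print(c,np.round(i["world_from_camera"],2).tolist())
    for n in ("bin","stand","old","spent1","jar","mug","box_a","lid_a_handle","flap"):
        for r in bot.look_for(c,n):
            u,v=map(int,np.round(r["location"])); print(n,round(r["conf"],2),u,v,np.round(W[min(v,479),min(u,639)]))
E
```

```text
pics
{'time': 0.0, 'qpos': [1.176, 0.261, -0.139, 1.173, -0.0, 1.571], 'joint_vel': [0.0, 0.0, -0.001, 0.001, -0.0, -0.002], 'tau': [-0.002, -40.568, 25.392, 0.019, -0.0, 0.0], 'ee_pos': [201.787, 484.298, 403.864], 'ee_rot': [-0.0, 0.196, 0.981, -0.001], 'ft_force': [0.414, 0.671, -0.274], 'moment': [0.014, -0.019, -0.017], 'gripper_force': 0.0, 'opening': 85.693}
scene [[0.83, 0.3, -0.46, 995.95], [0.55, -0.42, 0.72, -824.33], [0.02, -0.85, -0.52, 752.27], [0.0, 0.0, 0.0, 1.0]]
stand 0.91 310 205 [231. 310.  24.]
stand 0.86 337 265 [451. 100.  25.]
old 0.95 339 251 [455. 101.  65.]
old 0.19 377 305 [628. -39.  77.]
spent1 0.94 349 365 [ 655. -187.   51.]
spent1 0.83 296 292 [449. -60.  44.]
spent1 0.62 344 221 [371. 262.  42.]
spent1 0.41 174 299 [ 473. -399.  250.]
jar 0.28 410 219 [532. 312.  78.]
jar 0.21 350 365 [ 657. -188.   53.]
mug 0.8 474 249 [710. 284.  69.]
box_a 0.88 404 223 [528. 285.  77.]
box_a 0.64 407 271 [625. 102.  77.]
box_a 0.61 376 321 [650. -82.  77.]
lid_a_handle 0.67 378 302 [625. -28.  76.]
side [[0.93, -0.24, 0.28, 144.59], [-0.37, -0.56, 0.75, -919.61], 
[... 187 characters left out ...]

spent1 0.97 275 330 [ 326. -131.   51.]
spent1 0.96 304 298 [420. -59.  48.]
spent1 0.84 242 231 [355. 262.  46.]
spent1 0.43 341 234 [583. 102.  78.]
jar 0.61 478 323 [ 728. -297.   71.]
box_a 0.82 340 232 [585. 115.  75.]
box_a 0.74 288 210 [492. 268.  76.]
box_a 0.58 378 264 [618. -43.  75.]
lid_a_handle 0.61 383 263 [630. -46.  77.]
flap 0.29 290 210 [498. 267.  75.]
wrist [[0.38, 0.88, 0.28, 130.57], [0.92, -0.37, -0.11, 512.76], [0.0, 0.3, -0.95, 373.38], [0.0, 0.0, 0.0, 1.0]]
stand 0.56 129 448 [402. 113.  19.]
old 0.65 141 468 [412. 144.  50.]
spent1 0.92 230 382 [339. 307.  48.]
mug 0.26 232 380 [339. 310.  46.]
box_a 0.69 305 406 [436. 355.   8.]
flap 0.16 232 384 [342. 309.  49.]
```

View pictures.

View pics/scene0.png

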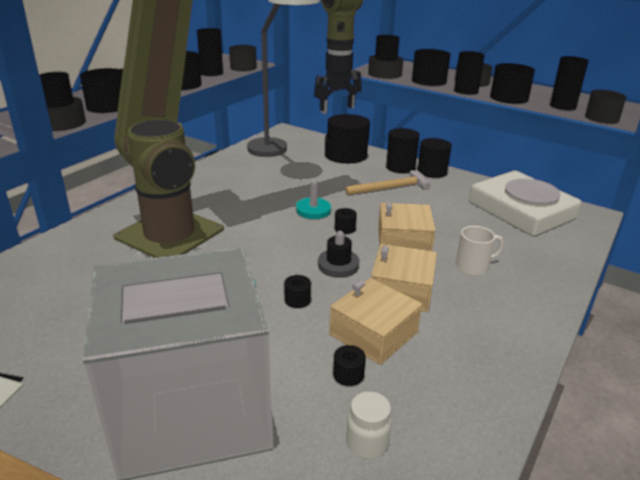

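View pics/side0.png

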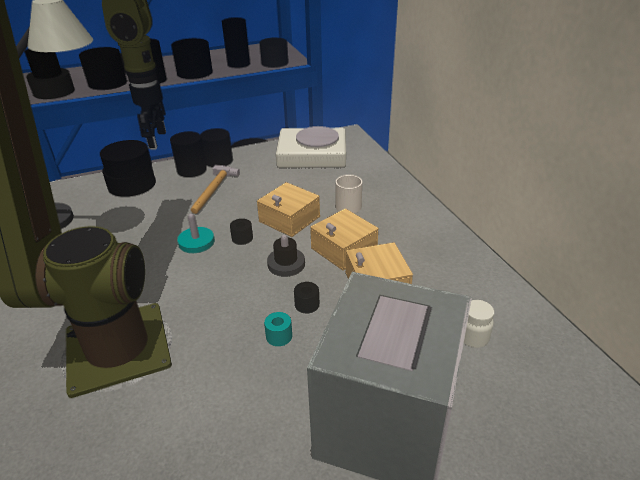

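The scene view shows three black loose cores at (345,220), (297,291) and (349,365). The stand with the tested core is at (338,255), the boxes at (405,225), (405,275) and (375,315), the bin at (175,300), the jar at (369,425) and the mug at (475,250). The side view adds a turquoise core at (278,330), and both views show a turquoise stand to leave alone.

```bash
cat > fit.py <<'E'
from h import *
from scipy.optimize import least_squares
def circ(P,r=None):
    c0=P.mean(0)
    if r: f=lambda c: np.hypot(*(P-c[:2]).T)-r; x0=c0
    else: f=lambda c: np.hypot(*(P-c[:2]).T)-c[2]; x0=[*c0,30]
    return least_squares(f,x0,loss='soft_l1',f_scale=2).x
def near(W,c,R,z0,z1):
    m=(np.hypot(W[...,0]-c[0],W[...,1]-c[1])<R)&(W[...,2]>z0)&(W[...,2]<z1)
    return m
def rect(P):
    (c,s,a)=cv2.minAreaRect(P.astype(np.float32)); return np.round(c,1),np.round(s,1),round(a,1)
E
python3 - <<'E'
from fit import *
for c in("scene","side"):
    f=np.load('/tmp/%s.npz'%c); W=f['W']; p=f['p'].astype(int)
    dark=p.max(-1)<70
    print(c,'bench z',np.nanmedian(W[near(W,(330,0),60,-20,20)][:,2]))
    for n,g in dict(s1=(370,262),s2=(435,-60),s3=(655,-187),old=(435,100)).items():
        g=np.array(g,float)
        zlo,zhi=(58,80) if n=='old' else (42,58)
        for _ in range(4):
            m=near(W,g,42,zlo,zhi)&dark; Q=W[m][:,:2]
            hull=cv2.convexHull(Q.astype(np.float32)); (g,r)=cv2.minEnclosingCircle(hull)
        body=near(W,g,45,10 if n!='old' else 30,zlo-5)&dark; B=W[body][:,:2]
        print(n,m.sum(),'mec',np.round(g,1),round(r,1),'body',len(B),np.round(circ(B,30),1) if len(B)>20 else '', 'ztop',round(np.median(W[m][:,2]),1))
    for n,g in dict(a=(640,-70),b=(600,105),c=(510,285)).items():
        m=near(W,g,100,69,80)&(p[...,0]>p[...,2]+30); m=cv2.morphologyEx(m.astype(np.uint8),cv2.MORPH_OPEN,np.ones((3,3)))>0
        print(n,m.sum(),rect(W[m][:,:2]),np.median(W[m][:,2]))
    m=near(W,(400,-330),250,240,262); m=cv2.morphologyEx(m.astype(np.uint8),cv2.MORPH_OPEN,np.ones((3,3)))>0
    print('bin',m.sum(),rect(W[m][:,:2]),np.median(W[m][:,2]))
    # shaft
    m=near(W,(435,100),25,78,105); print('shaft',m.sum(),np.round(W[m],0)[:12].tolist())
    m=near(W,(435,100),60,12,26); Q=W[m][:,:2]; print('foot',cv2.minEnclosingCircle(cv2.convexHull(Q.astype(np.float32))))
E
```

```text
scene bench z 1.1834797890059008
s1 218 mec [363.3 284.5] 31.3 body 184 [358.6 288.4] ztop 50.2
s2 373 mec [436.5 -38.3] 31.0 body 281 [434.7 -36.6] ztop 50.5
s3 590 mec [ 643.2 -167.3] 30.9 body 372 [ 642.3 -165.8] ztop 50.2
old 267 mec [440.3 125.5] 30.1 body 210 [436.7 129.1] ztop 69.7
a 2708 (array([625.1, -36.4]), array([133.4, 131.4]), 81.4) 75.39185764505748
b 2178 (array([613.4, 104.5]), array([135.5, 191.1]), 16.7) 75.51320678235038
c 1200 (array([515.6, 324.6]), array([130.6, 134.7]), 30.3) 75.79433701181705
bin 16297 (array([ 467.3, -394.7]), array([240.3, 225.2]), 49.1) 250.80676992283344
shaft 40 [[434.0, 123.0, 97.0], [436.0, 124.0, 97.0], [434.0, 124.0, 94.0], [436.0, 124.0, 95.0], [443.0, 121.0, 99.0], [433.0, 120.0, 93.0], [437.0, 118.0, 96.0], [436.0, 124.0, 93.0], [439.0, 124.0, 94.0], [433.0, 121.0, 90.0], [435.0, 122.0, 90.0], [439.0, 120.0, 93.0]]
foot ((437.8132629394531, 122.62812042236328), 50.341880798339844)
side bench z 1.1122298065425298
s1 239 mec [357.9 287.2] 32.8 body 176 [357.1 289.7] ztop 49.8
s2 341 mec [432.4 -37. ] 31.4 body 227 [433.6 -35.1] ztop 50.5Traceback (most recent call last):
  File "<stdin>", line 11, in <module>
cv2.error: OpenCV(4.12.0) /io/opencv/modules/imgproc/src/shapedescr.cpp:201: error: (-215:Assertion failed) count >= 0 && (depth == CV_32F || depth == CV_32S) in function 'minEnclosingCircle'
```

```bash
python3 - <<'E'
from fit import *
for c in("scene","side"):
    f=np.load('/tmp/%s.npz'%c); W=f['W']; p=f['p'].astype(int); dark=p.max(-1)<70
    if c=='side':
        g=(437,125)
        for _ in range(4):
            m=near(W,g,42,58,80)&dark; g,r=cv2.minEnclosingCircle(cv2.convexHull(W[m][:,:2].astype(np.float32)))
        print('old',g,r)
        m=near(W,g,62,12,26); print('foot',cv2.minEnclosingCircle(cv2.convexHull(W[m][:,:2].astype(np.float32))))
        m=near(W,g,25,78,105); print('shaft',m.sum(),np.nanmean(W[m],0))
        m=near(W,(467,-395),250,240,262); print('bin',rect(W[m][:,:2]))
    for n,g in dict(a=(625,-36),b=(585,120),c=(515,325)).items():
        m=near(W,g,95,70,80)&(p[...,0]>p[...,2]+30); m=cv2.morphologyEx(m.astype(np.uint8),cv2.MORPH_OPEN,np.ones((3,3)))
        k,l,st,_=cv2.connectedComponentsWithStats(m); m=l==1+np.argmax(st[1:,4])
        h=near(W,g,95,86,112)
        print(c,n,m.sum(),rect(W[m][:,:2]),np.median(W[m][:,2]),'handle',h.sum(),np.round(np.median(W[h],0),1))
    # bystanders
    m=near(W,(720,270),80,30,95); print('mug',rect(W[m][:,:2])); m=near(W,(730,-290),80,30,95); print('jar',rect(W[m][:,:2]))
    m=near(W,(326,-110),60,42,58); print('turq',rect(W[m][:,:2])); m=near(W,(232,320),70,15,110); print('turqstand',rect(W[m][:,:2]))
E
```

```text
scene a 2804 (array([625.3, -35.4]), array([135.4, 131.4]), 81.4) 75.3982330712393 handle 108 [580.8 -34.1 101.4]
scene b 1858 (array([605.4, 130.5]), array([130.4, 139. ]), 19.6) 75.54937987781835 handle 76 [563.3 107.5 101.4]
scene c 1271 (array([514.3, 326.9]), array([130.6, 140. ]), 30.3) 75.8317799900683 handle 54 [476.2 295.4 102.1]
mug (array([705.1, 309.7]), array([77.4, 69. ]), 22.1)
jar (array([ 747.1, -279.9]), array([66.5, 66.4]), 69.8)
turq (array([358.4, -87.2]), array([ 2.4, 23.5]), 47.6)
turqstand (array([237. , 317.7]), array([ 95.3, 102.9]), 35.6)
old (435.0700378417969, 127.60445404052734) 32.31886672973633
foot ((436.39434814453125, 126.45414733886719), 52.12300491333008)
shaft 55 [434.04150457 124.41716544  89.17249126]
bin (array([ 466.4, -392.5]), array([245.1, 220.7]), 49.0)
side a 1561 (array([622.1, -34.3]), array([137.6, 129.9]), 81.7) 75.31675941089031 handle 65 [574.  -34.  102.2]
side b 1341 (array([603.6, 130.1]), array([135.4, 133.6]), 17.9) 75.49168480636104 handle 63 [557.  111.3 101.1]
side c 1048 (array([511. , 328.7]), array([133.2, 137.7]), 29.6) 75.62415557092123 handle 56 [470.  300.2 101.2]
mug (array([702.7, 309. ]), array([86.2, 64.5]), 26.5)
jar (array([ 747.4, -281.3]), array([67.8, 53.6]), 49.1)
turq (array([ 339.1, -109.4]), array([58.8, 60.2]), 4.4)
turqstand (array([232.6, 318.2]), array([100.1,  99. ]), 81.3)
```

```bash
cat > plan.py <<'E'
from fit import *
BIN=np.array([467,-394.]); BYAW=-40.9
def state():
    s=bot.observe(); w,x,y,z=s["ee_rot"]
    ax=np.degrees(np.arctan2(2*(x*y+w*z),1-2*(y*y+z*z)))
    return np.array(s["ee_pos"]),ax,s      # ax: azimuth of tool x; tool y azimuth = ax-90
def plan(wps,start=None):
    """wps: list of calls; each a list of (x,y,zgrasp,az_y); prints shift from the pose at call begin"""
    if start is None: p,ax,_=state(); p=p.copy()
    else: p=np.array([start[0],start[1],start[2]+155.]);ax=start[3]+90
    for k,call in enumerate(wps):
        a=np.radians(ax); X=np.array([np.cos(a),np.sin(a)]); Y=np.array([np.sin(a),-np.cos(a)])
        Y=np.array([np.cos(a-np.pi/2),np.sin(a-np.pi/2)])
        for (x,y,z,az) in call:
            d=np.array([x,y])-p[:2]; turn=((ax-90)-az+90)%180-90
            print(k,dict(tx=round(float(d@X)/1e3,3),ty=round(float(d@Y)/1e3,3),tz=round((p[2]-z-155)/1e3,3),turn=round(turn,1)))
        x,y,z,az=call[-1]; p=np.array([x,y,z+155.]); ax=ax-turn
def inbin(x,y=0):
    a=np.radians(BYAW); return BIN+x*np.array([np.cos(a),np.sin(a)])+y*np.array([-np.sin(a),np.cos(a)])
def rep():
    p,ax,s=state(); print('t',round(s['time'],2),'grasp',np.round(p-[0,0,155],1),'az_y',round(ax-90,1),'q',np.round(s['qpos'],2),'open',round(s['opening'],1),'F',round(s['gripper_force'],1),'ft',np.round(s['ft_force'],1))
E
python3 - <<'E'
from plan import *
rep()
plan([[(436.5,127,130,60)],[(436.5,127,46,60)],[(436.5,127,160,60),(436.5,127,330,60)]])
print(inbin(-6))
E
```

```text
t 1.5 grasp [201.9 484.6 249.7] az_y 67.4 q [ 1.18  0.26 -0.14  1.17  0.    1.57] open 85.5 F 0.0 ft [-0.8 -1.2  0. ]
0 {'tx': -0.354, 'ty': -0.24, 'tz': np.float64(0.12), 'turn': np.float64(7.4)}
1 {'tx': 0.0, 'ty': 0.0, 'tz': np.float64(0.084), 'turn': np.float64(0.0)}
2 {'tx': 0.0, 'ty': 0.0, 'tz': np.float64(-0.114), 'turn': np.float64(0.0)}
2 {'tx': 0.0, 'ty': 0.0, 'tz': np.float64(-0.284), 'turn': np.float64(0.0)}
[ 462.46487918 -390.07155512]
```

Call:
{"op": "play_rows", "data": {
  "moves": [
    {"tx": -0.354, "ty": -0.24, "tz": 0.12, "turn": 7.4, "claw": 1},
    {"tx": -0.354, "ty": -0.24, "tz": 0.12, "turn": 7.4, "claw": 1},
    {"tx": -0.354, "ty": -0.24, "tz": 0.12, "turn": 7.4, "claw": 1},
    {"tx": -0.354, "ty": -0.24, "tz": 0.12, "turn": 7.4, "claw": 1},
    {"tx": -0.354, "ty": -0.24, "tz": 0.12, "turn": 7.4, "claw": 1},
    {"tx": -0.354, "ty": -0.24, "tz": 0.12, "turn": 7.4, "claw": 1},
    {"tx": -0.354, "ty": -0.24, "tz": 0.12, "turn": 7.4, "claw": 1},
    {"tx": -0.354, "ty": -0.24, "tz": 0.12, "turn": 7.4, "claw": 1},
    {"tx": -0.354, "ty": -0.24, "tz": 0.12, "turn": 7.4, "claw": 1},
    {"tx": -0.354, "ty": -0.24, "tz": 0.12, "turn": 7.4, "claw": 1}
  ]
}}

```text
time: 2.75
ee_pos: [435.9, 127.9, 285.1]
ee_rot: [0.0, 0.258, 0.966, 0.0]
ft_force: [0.2, 1.1, 0.6]
opening: 85.2
gripper_force: 0.0
```

```bash
python3 - <<'E'
from plan import *
rep()
p,d,i=grab("wrist","w1.png"); W=cloud(d,i)
dark=p.astype(int).max(-1)<70
m=near(W,(437,127),45,58,80)&dark; print('old',m.sum(),cv2.minEnclosingCircle(cv2.convexHull(W[m][:,:2].astype(np.float32))),np.median(W[m][:,2]))
m=near(W,(437,127),20,82,102); print('shaft',m.sum(),np.round(W[m].mean(0),1),rect(W[m][:,:2]))
m=near(W,(437,127),62,12,27); print('foot',cv2.minEnclosingCircle(cv2.convexHull(W[m][:,:2].astype(np.float32))))
E
```

```text
t 2.75 grasp [435.9 127.9 130.1] az_y 60.1 q [ 0.29  0.23 -0.52  0.82  0.    0.81] open 85.2 F 0.0 ft [0.2 1.1 0.6]
old 6262 ((436.00567626953125, 128.01620483398438), 29.820865631103516) 69.30731831974373
shaft 1150 [434.2 128.9  90.8] (array([436.4, 127.7]), array([19.4, 19.4]), 14.0)
foot ((436.3152770996094, 127.71317291259766), 49.77582550048828)
```

View pics/w1.png

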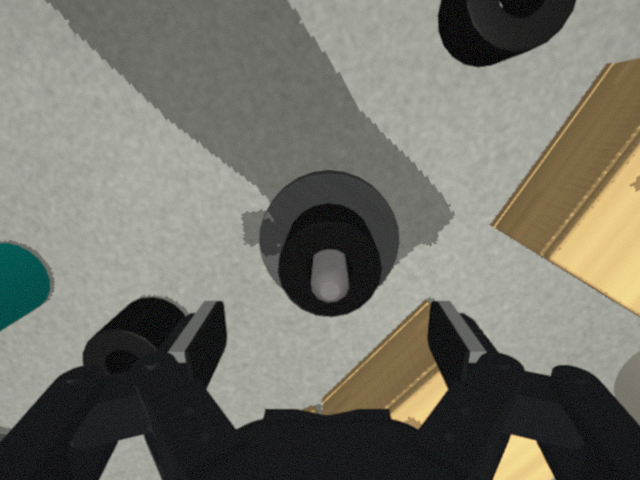

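The wrist view shows the tested core and shaft at (330,275), centred between the open fingers. The stand axis measures (436.3, 127.7) and agrees with the foot, so I go down and grip.

Call:
{"op": "play_rows", "data": {
  "moves": [
    {"tx": 0, "ty": 0, "tz": 0.05, "turn": 0, "claw": 1},
    {"tx": 0, "ty": 0, "tz": 0.084, "turn": 0, "claw": 1},
    {"tx": 0, "ty": 0, "tz": 0.084, "turn": 0, "claw": 0.4},
    {"tx": 0, "ty": 0, "tz": 0.084, "turn": 0, "claw": 0.4},
    {"tx": 0, "ty": 0, "tz": 0.084, "turn": 0, "claw": 0.4},
    {"tx": 0, "ty": 0, "tz": 0.084, "turn": 0, "claw": 0.4},
    {"tx": 0, "ty": 0, "tz": 0.084, "turn": 0, "claw": 0.4}
  ],
  "squeeze": 80
}}

```text
time: 3.68
ee_pos: [436.9, 127.1, 201.5]
ee_rot: [0.001, 0.259, 0.966, 0.001]
ft_force: [-0.3, 0.7, 3.8]
opening: 59.3
gripper_force: 86.5
```

Call:
{"op": "play_rows", "data": {
  "moves": [
    {"tx": 0, "ty": 0, "tz": -0.03, "turn": 0, "claw": 0.4},
    {"tx": 0, "ty": 0, "tz": -0.07, "turn": 0, "claw": 0.4},
    {"tx": 0, "ty": 0, "tz": -0.12, "turn": 0, "claw": 0.4},
    {"tx": 0, "ty": 0, "tz": -0.18, "turn": 0, "claw": 0.4},
    {"tx": 0, "ty": 0, "tz": -0.24, "turn": 0, "claw": 0.4},
    {"tx": 0, "ty": 0, "tz": -0.284, "turn": 0, "claw": 0.4},
    {"tx": 0, "ty": 0, "tz": -0.284, "turn": 0, "claw": 0.4}
  ]
}}

```text
time: 4.55
ee_pos: [437.1, 127.0, 488.3]
ee_rot: [0.003, 0.259, 0.966, 0.002]
ft_force: [0.6, 0.5, -3.4]
opening: 58.9
gripper_force: 87.5
```

```bash
python3 - <<'E'
from plan import *
rep()
p,d,i=grab("wrist","w2.png"); W=cloud(d,i)
g=state()[0]
dark=p.astype(int).max(-1)<70
m=near(W,g[:2],32,g[2]-155-60,g[2]-155+30); print('core top z rel grasp pt',np.round(np.percentile(W[m][:,2],[5,50,95])-(g[2]-155),1))
m=near(W,(436,127.7),20,60,102); print('shaft',m.sum(),rect(W[m][:,:2]))
p,d,i=grab("scene"); W=cloud(d,i)
m=(W[...,2]>225)&(near(W,(467,-394),200,225,270)); 
# mouth/flap region vs top
a=np.radians(BYAW); R=np.array([[np.cos(a),np.sin(a)],[-np.sin(a),np.cos(a)]])
Q=(W[...,:2]-BIN)@R.T; f=(p[...,0].astype(int)-p[...,1]>3)&m
print('bin extents',np.percentile(Q[m],[.5,99.5],0).round(),'flap',f.sum(),np.percentile(Q[f],[2,50,98],0).round(1),np.median(W[f][:,2]))
b=inbin(-6); plan([[(*b,320,49.1)],[(*b,262,49.1),(*b,200,49.1)]])
E
```

```text
t 4.55 grasp [437.1 127.  333.3] az_y 60.0 q [ 0.28  0.11 -0.11  1.34 -0.    0.81] open 58.9 F 87.5 ft [ 0.6  0.5 -3.4]
core top z rel grasp pt [-9.8 24.6 26. ]
shaft 327 (array([436.2, 127.7]), array([19.3, 19.1]), 8.7)
bin extents [[-108. -119.]
 [ 112.  118.]] flap 5710 [[ -40.5 -108.7]
 [  28.    -6.1]
 [ 111.9  105.1]] 249.42673497885167
0 {'tx': -0.281, 'ty': -0.434, 'tz': np.float64(0.009), 'turn': np.float64(10.9)}
1 {'tx': 0.0, 'ty': 0.0, 'tz': np.float64(0.058), 'turn': np.float64(0.0)}
1 {'tx': 0.0, 'ty': 0.0, 'tz': np.float64(0.12), 'turn': np.float64(0.0)}
```

Call:
{"op": "play_rows", "data": {
  "moves": [
    {"tx": -0.281, "ty": -0.434, "tz": 0, "turn": 10.9, "claw": 0.4},
    {"tx": -0.281, "ty": -0.434, "tz": 0, "turn": 10.9, "claw": 0.4},
    {"tx": -0.281, "ty": -0.434, "tz": 0, "turn": 10.9, "claw": 0.4},
    {"tx": -0.281, "ty": -0.434, "tz": 0, "turn": 10.9, "claw": 0.4},
    {"tx": -0.281, "ty": -0.434, "tz": 0, "turn": 10.9, "claw": 0.4},
    {"tx": -0.281, "ty": -0.434, "tz": 0, "turn": 10.9, "claw": 0.4},
    {"tx": -0.281, "ty": -0.434, "tz": 0, "turn": 10.9, "claw": 0.4},
    {"tx": -0.281, "ty": -0.434, "tz": 0, "turn": 10.9, "claw": 0.4},
    {"tx": -0.281, "ty": -0.434, "tz": 0, "turn": 10.9, "claw": 0.4},
    {"tx": -0.281, "ty": -0.434, "tz": 0, "turn": 10.9, "claw": 0.4}
  ]
}}

```text
time: 5.9
ee_pos: [462.2, -390.2, 481.9]
ee_rot: [-0.002, 0.35, 0.937, 0.001]
ft_force: [-0.7, -0.3, -2.8]
opening: 59.3
gripper_force: 87.6
```

```bash
python3 - <<'E'
from plan import *
rep()
p,d,i=grab("wrist","w3.png"); W=cloud(d,i)
a=np.radians(BYAW); R=np.array([[np.cos(a),np.sin(a)],[-np.sin(a),np.cos(a)]])
Q=(W[...,:2]-BIN)@R.T
m=near(W,BIN,200,240,258)
print('extents',m.sum(),np.percentile(Q[m],[.2,99.8],0).round(1),rect(W[m][:,:2]))
np.savez('/tmp/w3.npz',p=p,W=W,Q=Q)
E
```

```text
t 5.9 grasp [ 462.2 -390.2  326.9] az_y 49.0 q [-0.7   0.39  0.25  1.44  0.    0.01] open 59.3 F 87.6 ft [-0.7 -0.3 -2.8]
extents 90236 [[-109.  -120.9]
 [ 103.1  118.4]] (array([ 466.9, -395.7]), array([241.9, 221. ]), 49.1)
```

View pics/w3.png

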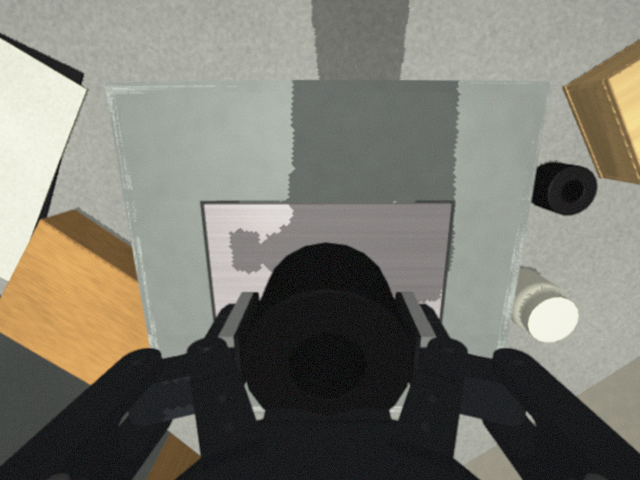

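```bash
python3 - <<'E'
from plan import *
f=np.load('/tmp/w3.npz'); Q=f['Q']
for u,v in((202,203),(453,203),(205,250),(446,260),(330,202),(110,88),(545,83),(330,410)): print(u,v,Q[v,u].round(1),f['W'][v,u,2].round(1))
b=inbin(-5,-1);print(b)
plan([[(*b,280,49.1),(*b,184,49.1)]])
E
```

```text
202 203 [-42.  -75.9] 246.5
453 203 [-41.5  74. ] 245.6
205 250 [-13.4 -76.1] 249.5
446 260 [-4.8 73.7] 244.8
330 202 [4.8 2.6] 5.8
110 88 [-105.9 -118.2] 250.1
545 83 [-108.1  116.3] 249.2
330 410 [13.8 -0.5] 349.0
[ 462.56599184 -391.4821494 ]
0 {'tx': -0.002, 'ty': -0.002, 'tz': np.float64(0.048), 'turn': np.float64(-0.0)}
0 {'tx': -0.002, 'ty': -0.002, 'tz': np.float64(0.144), 'turn': np.float64(-0.0)}
```

The mouth shows at columns 202–453 with its near edge at row 202, and the core is held centred over it. It is gripped low, so I set it on the flap, regrip 12 mm higher, then push through.

Call:
{"op": "play_rows", "data": {
  "moves": [
    {"tx": 0, "ty": -0.001, "tz": 0.04, "turn": 0, "claw": 0.4},
    {"tx": 0, "ty": -0.001, "tz": 0.05, "turn": 0, "claw": 0.4},
    {"tx": 0, "ty": -0.001, "tz": 0.051, "turn": 0, "claw": 0.4},
    {"tx": 0, "ty": -0.001, "tz": 0.051, "turn": 0, "claw": 0.8},
    {"tx": 0, "ty": -0.001, "tz": 0.051, "turn": 0, "claw": 0.8},
    {"tx": 0, "ty": -0.001, "tz": 0.038, "turn": 0, "claw": 0.8},
    {"tx": 0, "ty": -0.001, "tz": 0.038, "turn": 0, "claw": 0.4},
    {"tx": 0, "ty": -0.001, "tz": 0.038, "turn": 0, "claw": 0.4},
    {"tx": 0, "ty": -0.001, "tz": 0.038, "turn": 0, "claw": 0.4},
    {"tx": 0, "ty": -0.001, "tz": 0.038, "turn": 0, "claw": 0.4}
  ],
  "squeeze": 100
}}

```text
time: 7.2
ee_pos: [461.8, -390.1, 449.5]
ee_rot: [0.002, 0.35, 0.937, -0.0]
ft_force: [-2.9, 2.2, 8.1]
opening: 57.4
gripper_force: 104.4
```

```bash
python3 - <<'E'
from plan import *
rep()
p,d,i=grab("wrist","w4.png"); W=cloud(d,i); g=state()[0]-[0,0,155]
m=near(W,g[:2],32,g[2]-10,g[2]+30); print('core top rel',np.round(np.percentile(W[m][:,2],[5,50,95])-g[2],1))
E
```

```text
t 7.2 grasp [ 461.8 -390.1  294.5] az_y 49.1 q [-0.7   0.39  0.16  1.34  0.    0.01] open 57.4 F 104.4 ft [-2.9  2.2  8.1]
core top rel [-5.7  2.  19.7]
```

View pics/w4.png

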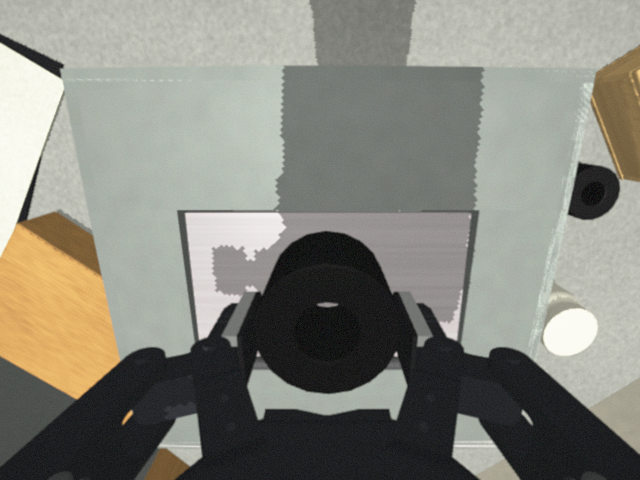

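The core stands upright on the flap with its bore at (327,325), and the grip is now near its top. I push it through.

Call:
{"op": "play_rows", "data": {
  "moves": [
    {"tx": 0, "ty": 0, "tz": 0.02, "turn": 0, "claw": 0.4},
    {"tx": 0, "ty": 0, "tz": 0.04, "turn": 0, "claw": 0.4},
    {"tx": 0, "ty": 0, "tz": 0.06, "turn": 0, "claw": 0.4},
    {"tx": 0, "ty": 0, "tz": 0.08, "turn": 0, "claw": 0.4},
    {"tx": 0, "ty": 0, "tz": 0.093, "turn": 0, "claw": 0.4},
    {"tx": 0, "ty": 0, "tz": 0.093, "turn": 0, "claw": 0.4},
    {"tx": 0, "ty": 0, "tz": 0.093, "turn": 0, "claw": 0.4}
  ]
}}

```text
time: 8.12
ee_pos: [459.3, -388.1, 351.2]
ee_rot: [-0.006, 0.35, 0.937, 0.002]
ft_force: [-5.4, 6.0, -5.1]
opening: 57.2
gripper_force: 107.0
```

```bash
python3 - <<'E'
from plan import *
rep()
p,d,i=grab("side","s5.png"); p2,d,i=grab("wrist"); 
cv2.imwrite('pics/c5.png',np.hstack([cv2.resize(p[240:480,280:500],(400,436)),cv2.resize(p2,(400,300))[:300] if 0 else cv2.copyMakeBorder(cv2.resize(p2,(400,300)),0,136,0,0,cv2.BORDER_CONSTANT)])[:,:,::-1])
E
```

```text
t 8.12 grasp [ 459.3 -388.1  196.2] az_y 49.1 q [-0.7   0.42 -0.04  1.12  0.    0.01] open 57.2 F 107.0 ft [-5.4  6.  -5.1]
```

View pics/c5.png

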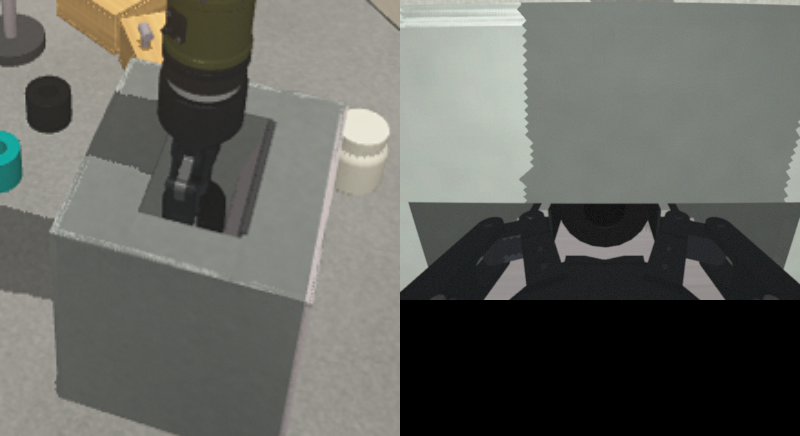

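The left crop shows the flap pressed down and the fingers with the core inside the mouth. The right crop (wrist) shows the core below the mouth's edge. I release and retract.

Call:
{"op": "play_rows", "data": {
  "moves": [
    {"tx": 0, "ty": 0, "tz": 0, "turn": 0, "claw": 1},
    {"tx": 0, "ty": 0, "tz": 0, "turn": 0, "claw": 1},
    {"tx": 0, "ty": 0, "tz": 0, "turn": 0, "claw": 1},
    {"tx": 0, "ty": 0, "tz": -0.04, "turn": 0, "claw": 1},
    {"tx": 0, "ty": 0, "tz": -0.08, "turn": 0, "claw": 1},
    {"tx": 0, "ty": 0, "tz": -0.13, "turn": 0, "claw": 1},
    {"tx": 0, "ty": 0, "tz": -0.17, "turn": 0, "claw": 1}
  ]
}}

```text
time: 9.1
ee_pos: [462.1, -390.5, 527.1]
ee_rot: [0.002, 0.35, 0.937, -0.001]
ft_force: [0.1, -0.9, 0.2]
opening: 85.4
gripper_force: 0.0
```

```bash
cat >> plan.py <<'E'
def core_at(c,n=''):
    """find black cores near c in scene+side (upright)"""
    for cam in('scene','side'):
        p,d,i=grab(cam); W=cloud(d,i); dark=p.astype(int).max(-1)<70; g=np.array(c,float)
        try:
            for _ in range(4):
                m=near(W,g,45,42,58)&dark; g,r=cv2.minEnclosingCircle(cv2.convexHull(W[m][:,:2].astype(np.float32)))
            B=W[near(W,g,45,10,40)&dark][:,:2]
            print(n,cam,np.round(g,1),round(r,1),'body',np.round(circ(B,30),1),m.sum())
        except Exception as e: print(n,cam,'none')
E
python3 - <<'E'
from plan import *
rep()
p2,d,i=grab("wrist","w6.png"); W=cloud(d,i)
m=near(W,BIN,60,180,300); print('flap z',np.percentile(W[m][:,2],[2,10,50,90,98]).round(1), m.sum())
p3,d3,i3=grab("scene","s6.png")
cv2.imwrite('pics/c6.png',np.hstack([cv2.resize(p2,(400,300)),cv2.resize(p3[220:480,40:387],(400,300))])[:,:,::-1])
core_at((433.7,-36),'s2'); core_at((642.5,-166.5),'s3')
E
```

```text
t 9.1 grasp [ 462.1 -390.5  372.1] az_y 49.1 q [-0.7   0.39  0.37  1.54 -0.    0.01] open 85.4 F 0.0 ft [ 0.1 -0.9  0.2]
flap z [247.2 247.7 248.6 249.8 251.9] 19086
s2 scene [436.9 -39.9] 30.0 body [434.7 -36.7] 372
s2 side [432.8 -36.3] 32.3 body [433.6 -35.4] 354
s3 scene [ 643.  -166.9] 30.7 body [ 642.3 -165.9] 591
s3 side none
```

View pics/c6.png

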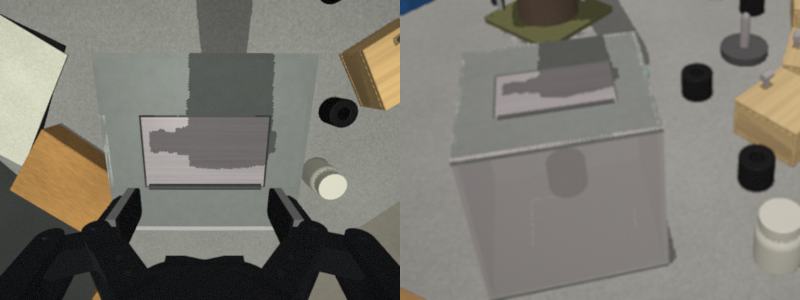

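The flap is shut level at 248–250 mm. Through the clear wall, the dark shape at (568,172) is the core inside the bin. Next is the core at about (642.5, -166.5).

```bash
python3 - <<'E'
from plan import *
rep()
b=inbin(-6,-1)
plan([[(642.5,-166.5,330,5),(642.5,-166.5,120,5)],[(642.5,-166.5,38,5)],[(642.5,-166.5,320,5)],[(*b,320,49.1)],[(*b,200,49.1)],[(*b,330,49.1)]])
E
```

```text
t 9.4 grasp [ 462.  -390.3  367.8] az_y 49.1 q [-0.7   0.39  0.36  1.54 -0.    0.01] open 85.4 F 0.0 ft [ 0.5 -0.1 -0.9]
0 {'tx': 0.01, 'ty': 0.287, 'tz': np.float64(0.038), 'turn': np.float64(44.1)}
0 {'tx': 0.01, 'ty': 0.287, 'tz': np.float64(0.248), 'turn': np.float64(44.1)}
1 {'tx': 0.0, 'ty': 0.0, 'tz': np.float64(0.082), 'turn': np.float64(0.0)}
2 {'tx': 0.0, 'ty': 0.0, 'tz': np.float64(-0.282), 'turn': np.float64(0.0)}
3 {'tx': -0.208, 'ty': -0.2, 'tz': np.float64(0.0), 'turn': np.float64(-44.1)}
4 {'tx': 0.0, 'ty': 0.0, 'tz': np.float64(0.12), 'turn': np.float64(0.0)}
5 {'tx': 0.0, 'ty': 0.0, 'tz': np.float64(-0.13), 'turn': np.float64(0.0)}
```

Call:
{"op": "play_rows", "data": {
  "moves": [
    {"tx": 0.01, "ty": 0.287, "tz": 0.038, "turn": 44, "claw": 1},
    {"tx": 0.01, "ty": 0.287, "tz": 0.038, "turn": 44, "claw": 1},
    {"tx": 0.01, "ty": 0.287, "tz": 0.038, "turn": 44, "claw": 1},
    {"tx": 0.01, "ty": 0.287, "tz": 0.038, "turn": 44, "claw": 1},
    {"tx": 0.01, "ty": 0.287, "tz": 0.038, "turn": 44, "claw": 1},
    {"tx": 0.01, "ty": 0.287, "tz": 0.1, "turn": 44, "claw": 1},
    {"tx": 0.01, "ty": 0.287, "tz": 0.15, "turn": 44, "claw": 1},
    {"tx": 0.01, "ty": 0.287, "tz": 0.2, "turn": 44, "claw": 1},
    {"tx": 0.01, "ty": 0.287, "tz": 0.248, "turn": 44, "claw": 1},
    {"tx": 0.01, "ty": 0.287, "tz": 0.248, "turn": 44, "claw": 1}
  ]
}}

```text
time: 10.65
ee_pos: [639.3, -166.0, 269.8]
ee_rot: [-0.006, 0.675, 0.738, -0.003]
ft_force: [-0.4, 0.3, 0.1]
opening: 85.1
gripper_force: 0.0
```

```bash
cat >> plan.py <<'E'
def wcore(c,z0=42,z1=58):
    p,d,i=grab('wrist'); W=cloud(d,i); dark=p.astype(int).max(-1)<70; g=np.array(c,float)
    for _ in range(4):
        m=near(W,g,42,z0,z1)&dark; g,r=cv2.minEnclosingCircle(cv2.convexHull(W[m][:,:2].astype(np.float32)))
    print('wrist core',np.round(g,1),round(r,1),m.sum(),'ztop',np.median(W[m][:,2]).round(1)); return g
E
python3 - <<'E'
from plan import *
rep(); wcore((642.5,-166.5))
E
```

```text
t 10.65 grasp [ 639.3 -166.   114.8] az_y 5.1 q [-0.25  0.57 -0.    1.01 -0.    1.23] open 85.1 F 0.0 ft [-0.4  0.3  0.1]
wrist core [ 641.9 -166.1] 29.6 6336 ztop 49.3
```

Call:
{"op": "play_rows", "data": {
  "moves": [
    {"tx": 0, "ty": 0, "tz": 0.04, "turn": 0, "claw": 1},
    {"tx": 0, "ty": 0, "tz": 0.08, "turn": 0, "claw": 1},
    {"tx": 0, "ty": 0, "tz": 0.08, "turn": 0, "claw": 1},
    {"tx": 0, "ty": 0, "tz": 0.08, "turn": 0, "claw": 0.4},
    {"tx": 0, "ty": 0, "tz": 0.08, "turn": 0, "claw": 0.4},
    {"tx": 0, "ty": 0, "tz": 0.08, "turn": 0, "claw": 0.4},
    {"tx": 0, "ty": 0, "tz": 0.08, "turn": 0, "claw": 0.4},
    {"tx": 0, "ty": 0, "tz": 0.08, "turn": 0, "claw": 0.4}
  ]
}}

```text
time: 11.7
ee_pos: [644.0, -167.3, 199.5]
ee_rot: [0.003, 0.675, 0.738, 0.001]
ft_force: [-0.1, 0.2, 7.3]
opening: 56.6
gripper_force: 108.4
```

Call:
{"op": "play_rows", "data": {
  "moves": [
    {"tx": 0, "ty": 0, "tz": -0.03, "turn": 0, "claw": 0.4},
    {"tx": 0, "ty": 0, "tz": -0.08, "turn": 0, "claw": 0.4},
    {"tx": 0, "ty": 0, "tz": -0.14, "turn": 0, "claw": 0.4},
    {"tx": 0, "ty": 0, "tz": -0.2, "turn": 0, "claw": 0.4},
    {"tx": 0, "ty": 0, "tz": -0.25, "turn": 0, "claw": 0.4},
    {"tx": 0, "ty": 0, "tz": -0.285, "turn": 0, "claw": 0.4},
    {"tx": 0, "ty": 0, "tz": -0.285, "turn": 0, "claw": 0.4}
  ]
}}

```text
time: 12.58
ee_pos: [642.5, -166.8, 485.4]
ee_rot: [0.004, 0.675, 0.738, 0.002]
ft_force: [0.8, 0.1, -2.3]
opening: 56.2
gripper_force: 107.5
```

Call:
{"op": "play_rows", "data": {
  "moves": [
    {"tx": -0.208, "ty": -0.2, "tz": 0, "turn": -44, "claw": 0.4},
    {"tx": -0.208, "ty": -0.2, "tz": 0, "turn": -44, "claw": 0.4},
    {"tx": -0.208, "ty": -0.2, "tz": 0, "turn": -44, "claw": 0.4},
    {"tx": -0.208, "ty": -0.2, "tz": 0, "turn": -44, "claw": 0.4},
    {"tx": -0.208, "ty": -0.2, "tz": 0, "turn": -44, "claw": 0.4},
    {"tx": -0.208, "ty": -0.2, "tz": 0, "turn": -44, "claw": 0.4},
    {"tx": -0.208, "ty": -0.2, "tz": 0, "turn": -44, "claw": 0.4},
    {"tx": -0.208, "ty": -0.2, "tz": 0, "turn": -44, "claw": 0.4}
  ]
}}

```text
time: 13.58
ee_pos: [462.2, -390.7, 480.1]
ee_rot: [-0.0, 0.349, 0.937, 0.0]
ft_force: [0.7, 0.3, -3.0]
opening: 56.5
gripper_force: 107.6
```

```bash
python3 - <<'E'
from plan import *
rep(); g=state()[0]
wcore(g[:2],g[2]-155,g[2]-155+40)
b=inbin(-6,-1); print(g[2]-155)
plan([[(*b,200,49.1)]])
E
```

```text
t 13.57 grasp [ 462.2 -390.7  325.1] az_y 49.2 q [-0.7   0.39  0.25  1.43  0.    0.01] open 56.5 F 107.6 ft [ 0.7  0.3 -3. ]
wrist core [ 462.2 -390.7] 42.0 18617 ztop 330.2
325.05681815386305
0 {'tx': 0.0, 'ty': -0.0, 'tz': np.float64(0.125), 'turn': np.float64(0.1)}
```

Call:
{"op": "play_rows", "data": {
  "moves": [
    {"tx": 0, "ty": 0, "tz": 0.03, "turn": 0, "claw": 0.4},
    {"tx": 0, "ty": 0, "tz": 0.05, "turn": 0, "claw": 0.4},
    {"tx": 0, "ty": 0, "tz": 0.07, "turn": 0, "claw": 0.4},
    {"tx": 0, "ty": 0, "tz": 0.09, "turn": 0, "claw": 0.4},
    {"tx": 0, "ty": 0, "tz": 0.11, "turn": 0, "claw": 0.4},
    {"tx": 0, "ty": 0, "tz": 0.126, "turn": 0, "claw": 0.4},
    {"tx": 0, "ty": 0, "tz": 0.126, "turn": 0, "claw": 0.4}
  ]
}}

```text
time: 14.5
ee_pos: [459.4, -388.1, 351.1]
ee_rot: [-0.006, 0.349, 0.937, 0.002]
ft_force: [-6.4, 4.4, -6.5]
opening: 56.2
gripper_force: 107.4
```

Call:
{"op": "play_rows", "data": {
  "moves": [
    {"tx": 0, "ty": 0, "tz": 0, "turn": 0, "claw": 1},
    {"tx": 0, "ty": 0, "tz": 0, "turn": 0, "claw": 1},
    {"tx": 0, "ty": 0, "tz": 0, "turn": 0, "claw": 1},
    {"tx": 0, "ty": 0, "tz": -0.04, "turn": 0, "claw": 1},
    {"tx": 0, "ty": 0, "tz": -0.08, "turn": 0, "claw": 1},
    {"tx": 0, "ty": 0, "tz": -0.13, "turn": 0, "claw": 1},
    {"tx": 0, "ty": 0, "tz": -0.17, "turn": 0, "claw": 1}
  ]
}}

```text
time: 15.38
ee_pos: [462.4, -391.1, 528.2]
ee_rot: [0.003, 0.349, 0.937, -0.001]
ft_force: [0.5, -0.8, -1.2]
opening: 85.3
gripper_force: 0.0
```

```bash
cat >> plan.py <<'E'
def flap():
    p,d,i=grab('wrist'); W=cloud(d,i); m=near(W,BIN,60,180,320); print('flap z',np.percentile(W[m][:,2],[2,50,98]).round(1),m.sum())
E
python3 - <<'E'
from plan import *
rep(); flap(); core_at((433.7,-36),'s2'); core_at((642.5,-166.5),'s3'); core_at((358,288.5),'s1')
b=inbin(-6,-1)
plan([[(433.7,-36.5,330,90)],[(433.7,-36.5,120,90)],[(433.7,-36.5,37,90)],[(433.7,-36.5,320,90)],[(*b,320,49.1)]])
E
```

```text
t 15.38 grasp [ 462.4 -391.1  373.2] az_y 49.2 q [-0.7   0.39  0.38  1.55  0.    0.01] open 85.3 F 0.0 ft [ 0.5 -0.8 -1.2]
flap z [247.1 248.6 252. ] 19063
s2 scene [410.  -19.6] 31.0 body [408.7 -15.9] 353
s2 side [406.1 -15.9] 31.3 body [407.8 -14.2] 348
s3 scene none
s3 side none
s1 scene [362.8 282.9] 29.8 body [358.2 288.5] 211
s1 side [357.1 287.8] 31.7 body [357.  289.8] 234
0 {'tx': 0.254, 'ty': 0.25, 'tz': np.float64(0.038), 'turn': np.float64(-40.9)}
1 {'tx': 0.0, 'ty': 0.0, 'tz': np.float64(0.21), 'turn': np.float64(0.0)}
2 {'tx': 0.0, 'ty': 0.0, 'tz': np.float64(0.083), 'turn': np.float64(0.0)}
3 {'tx': 0.0, 'ty': 0.0, 'tz': np.float64(-0.283), 'turn': np.float64(0.0)}
4 {'tx': -0.028, 'ty': -0.354, 'tz': np.float64(0.0), 'turn': np.float64(40.9)}
```

The knock has happened: that core now stands at about (408, -15.5). I replan for it.

```bash
python3 - <<'E'
from plan import *
b=inbin(-6,-1); c=(408,-15.5)
plan([[(*c,330,60),(*c,120,60)],[(*c,40,60)],[(*c,320,60)],[(*b,320,49.1)]])
E
```

```text
0 {'tx': 0.287, 'ty': 0.249, 'tz': np.float64(0.038), 'turn': np.float64(-10.9)}
0 {'tx': 0.287, 'ty': 0.249, 'tz': np.float64(0.248), 'turn': np.float64(-10.9)}
1 {'tx': 0.0, 'ty': 0.0, 'tz': np.float64(0.08), 'turn': np.float64(0.0)}
2 {'tx': 0.0, 'ty': 0.0, 'tz': np.float64(-0.28), 'turn': np.float64(0.0)}
3 {'tx': -0.234, 'ty': -0.298, 'tz': np.float64(0.0), 'turn': np.float64(10.9)}
```

Call:
{"op": "play_rows", "data": {
  "moves": [
    {"tx": 0.287, "ty": 0.249, "tz": 0.038, "turn": -10.9, "claw": 1},
    {"tx": 0.287, "ty": 0.249, "tz": 0.038, "turn": -10.9, "claw": 1},
    {"tx": 0.287, "ty": 0.249, "tz": 0.038, "turn": -10.9, "claw": 1},
    {"tx": 0.287, "ty": 0.249, "tz": 0.038, "turn": -10.9, "claw": 1},
    {"tx": 0.287, "ty": 0.249, "tz": 0.08, "turn": -10.9, "claw": 1},
    {"tx": 0.287, "ty": 0.249, "tz": 0.12, "turn": -10.9, "claw": 1},
    {"tx": 0.287, "ty": 0.249, "tz": 0.17, "turn": -10.9, "claw": 1},
    {"tx": 0.287, "ty": 0.249, "tz": 0.22, "turn": -10.9, "claw": 1},
    {"tx": 0.287, "ty": 0.249, "tz": 0.248, "turn": -10.9, "claw": 1},
    {"tx": 0.287, "ty": 0.249, "tz": 0.248, "turn": -10.9, "claw": 1}
  ]
}}

```text
time: 16.98
ee_pos: [405.2, -15.2, 273.8]
ee_rot: [-0.004, 0.259, 0.966, -0.001]
ft_force: [-0.5, -1.0, 1.1]
opening: 85.8
gripper_force: 0.0
```

```bash
python3 - <<'E'
from plan import *
rep(); g=wcore((408,-15.5)); plan([[(*g,40,60)]])
E
```

```text
t 16.98 grasp [405.2 -15.2 118.8] az_y 60.0 q [-0.04  0.17 -0.63  0.78  0.    0.49] open 85.8 F 0.0 ft [-0.5 -1.   1.1]
wrist core [407.9 -16.4] 29.7 6009 ztop 49.3
0 {'tx': -0.002, 'ty': -0.0, 'tz': np.float64(0.081), 'turn': np.float64(-0.0)}
```

Call:
{"op": "play_rows", "data": {
  "moves": [
    {"tx": 0, "ty": 0, "tz": 0.04, "turn": 0, "claw": 1},
    {"tx": 0, "ty": 0, "tz": 0.083, "turn": 0, "claw": 1},
    {"tx": 0, "ty": 0, "tz": 0.083, "turn": 0, "claw": 1},
    {"tx": 0, "ty": 0, "tz": 0.083, "turn": 0, "claw": 0.4},
    {"tx": 0, "ty": 0, "tz": 0.083, "turn": 0, "claw": 0.4},
    {"tx": 0, "ty": 0, "tz": 0.083, "turn": 0, "claw": 0.4},
    {"tx": 0, "ty": 0, "tz": 0.083, "turn": 0, "claw": 0.4},
    {"tx": 0, "ty": 0, "tz": 0.083, "turn": 0, "claw": 0.4}
  ]
}}

```text
time: 18.02
ee_pos: [409.2, -15.7, 196.7]
ee_rot: [0.003, 0.259, 0.966, 0.0]
ft_force: [-3.3, -0.1, 14.3]
opening: 58.0
gripper_force: 103.5
```

Call:
{"op": "play_rows", "data": {
  "moves": [
    {"tx": 0, "ty": 0, "tz": -0.03, "turn": 0, "claw": 0.4},
    {"tx": 0, "ty": 0, "tz": -0.08, "turn": 0, "claw": 0.4},
    {"tx": 0, "ty": 0, "tz": -0.14, "turn": 0, "claw": 0.4},
    {"tx": 0, "ty": 0, "tz": -0.2, "turn": 0, "claw": 0.4},
    {"tx": 0, "ty": 0, "tz": -0.25, "turn": 0, "claw": 0.4},
    {"tx": 0, "ty": 0, "tz": -0.285, "turn": 0, "claw": 0.4},
    {"tx": 0, "ty": 0, "tz": -0.285, "turn": 0, "claw": 0.4}
  ]
}}

```text
time: 18.9
ee_pos: [408.0, -15.6, 482.7]
ee_rot: [0.004, 0.259, 0.966, 0.001]
ft_force: [-0.7, -0.6, -2.9]
opening: 58.0
gripper_force: 107.9
```

Call:
{"op": "play_rows", "data": {
  "moves": [
    {"tx": -0.234, "ty": -0.298, "tz": 0, "turn": 10.9, "claw": 0.4},
    {"tx": -0.234, "ty": -0.298, "tz": 0, "turn": 10.9, "claw": 0.4},
    {"tx": -0.234, "ty": -0.298, "tz": 0, "turn": 10.9, "claw": 0.4},
    {"tx": -0.234, "ty": -0.298, "tz": 0, "turn": 10.9, "claw": 0.4},
    {"tx": -0.234, "ty": -0.298, "tz": 0, "turn": 10.9, "claw": 0.4},
    {"tx": -0.234, "ty": -0.298, "tz": 0, "turn": 10.9, "claw": 0.4},
    {"tx": -0.234, "ty": -0.298, "tz": 0, "turn": 10.9, "claw": 0.4},
    {"tx": -0.234, "ty": -0.298, "tz": 0, "turn": 10.9, "claw": 0.4},
    {"tx": -0.234, "ty": -0.298, "tz": 0, "turn": 10.9, "claw": 0.4}
  ]
}}

```text
time: 20.02
ee_pos: [461.0, -389.3, 478.5]
ee_rot: [-0.001, 0.349, 0.937, 0.0]
ft_force: [-0.8, 0.2, -2.9]
opening: 57.5
gripper_force: 108.0
```

```bash
python3 - <<'E'
from plan import *
rep(); b=inbin(-6,-1); plan([[(*b,200,49.1)]])
E
```

```text
t 20.02 grasp [ 461.  -389.3  323.5] az_y 49.1 q [-0.7   0.39  0.24  1.42  0.    0.01] open 57.5 F 108.0 ft [-0.8  0.2 -2.9]
0 {'tx': -0.002, 'ty': -0.001, 'tz': np.float64(0.124), 'turn': np.float64(0.0)}
```

Call:
{"op": "play_rows", "data": {
  "moves": [
    {"tx": -0.001, "ty": -0.001, "tz": 0.03, "turn": 0, "claw": 0.4},
    {"tx": -0.001, "ty": -0.001, "tz": 0.05, "turn": 0, "claw": 0.4},
    {"tx": -0.001, "ty": -0.001, "tz": 0.07, "turn": 0, "claw": 0.4},
    {"tx": -0.001, "ty": -0.001, "tz": 0.09, "turn": 0, "claw": 0.4},
    {"tx": -0.001, "ty": -0.001, "tz": 0.11, "turn": 0, "claw": 0.4},
    {"tx": -0.001, "ty": -0.001, "tz": 0.125, "turn": 0, "claw": 0.4},
    {"tx": -0.001, "ty": -0.001, "tz": 0.125, "turn": 0, "claw": 0.4}
  ]
}}

```text
time: 20.9
ee_pos: [458.9, -388.2, 351.8]
ee_rot: [-0.005, 0.349, 0.937, 0.002]
ft_force: [-5.7, 5.1, -3.8]
opening: 57.7
gripper_force: 107.8
```

Call:
{"op": "play_rows", "data": {
  "moves": [
    {"tx": 0, "ty": 0, "tz": 0, "turn": 0, "claw": 1},
    {"tx": 0, "ty": 0, "tz": 0, "turn": 0, "claw": 1},
    {"tx": 0, "ty": 0, "tz": 0, "turn": 0, "claw": 1},
    {"tx": 0, "ty": 0, "tz": -0.04, "turn": 0, "claw": 1},
    {"tx": 0, "ty": 0, "tz": -0.08, "turn": 0, "claw": 1},
    {"tx": 0, "ty": 0, "tz": -0.13, "turn": 0, "claw": 1},
    {"tx": 0, "ty": 0, "tz": -0.17, "turn": 0, "claw": 1}
  ]
}}

```text
time: 21.78
ee_pos: [461.6, -390.9, 527.7]
ee_rot: [0.003, 0.349, 0.937, -0.001]
ft_force: [0.8, -0.8, -0.5]
opening: 85.5
gripper_force: 0.0
```

```bash
python3 - <<'E'
from plan import *
rep(); flap(); core_at((408,-16),'s2'); core_at((358,288.5),'s1')
c=(358,288.5); b=inbin(-6,-1)
plan([[(*c,330,80)],[(*c,120,80)],[(*c,40,80)],[(*c,320,80)],[(*b,320,49.1)]])
E
```

```text
t 21.77 grasp [ 461.6 -390.9  372.7] az_y 49.2 q [-0.7   0.39  0.37  1.55  0.    0.01] open 85.5 F 0.0 ft [ 0.8 -0.8 -0.5]
flap z [247.2 248.6 251.9] 19054
s2 scene none
s2 side none
s1 scene [361.  282.6] 29.2 body [358.3 288.2] 220
s1 side [355.2 286.7] 31.3 body [357.2 289.3] 239
0 {'tx': 0.523, 'ty': 0.446, 'tz': np.float64(0.039), 'turn': np.float64(-30.9)}
1 {'tx': 0.0, 'ty': 0.0, 'tz': np.float64(0.21), 'turn': np.float64(0.0)}
2 {'tx': 0.0, 'ty': 0.0, 'tz': np.float64(0.08), 'turn': np.float64(0.0)}
3 {'tx': 0.0, 'ty': 0.0, 'tz': np.float64(-0.28), 'turn': np.float64(0.0)}
4 {'tx': -0.22, 'ty': -0.651, 'tz': np.float64(0.0), 'turn': np.float64(30.9)}
```

Call:
{"op": "play_rows", "data": {
  "moves": [
    {"tx": 0.523, "ty": 0.446, "tz": 0.039, "turn": -30.9, "claw": 1},
    {"tx": 0.523, "ty": 0.446, "tz": 0.039, "turn": -30.9, "claw": 1},
    {"tx": 0.523, "ty": 0.446, "tz": 0.039, "turn": -30.9, "claw": 1},
    {"tx": 0.523, "ty": 0.446, "tz": 0.039, "turn": -30.9, "claw": 1},
    {"tx": 0.523, "ty": 0.446, "tz": 0.039, "turn": -30.9, "claw": 1},
    {"tx": 0.523, "ty": 0.446, "tz": 0.039, "turn": -30.9, "claw": 1},
    {"tx": 0.523, "ty": 0.446, "tz": 0.039, "turn": -30.9, "claw": 1},
    {"tx": 0.523, "ty": 0.446, "tz": 0.039, "turn": -30.9, "claw": 1},
    {"tx": 0.523, "ty": 0.446, "tz": 0.12, "turn": -30.9, "claw": 1},
    {"tx": 0.523, "ty": 0.446, "tz": 0.2, "turn": -30.9, "claw": 1}
  ]
}}

```text
time: 23.28
ee_pos: [371.0, 201.1, 421.1]
ee_rot: [0.001, 0.086, 0.996, 0.001]
ft_force: [1.2, 0.2, -0.3]
opening: 85.5
gripper_force: 0.0
```

```bash
python3 - <<'E'
from plan import *
rep(); plan([[(358,288.5,120,80)]])
E
```

```text
t 23.27 grasp [371.  201.1 266.1] az_y 80.1 q [ 0.5   0.07 -0.33  1.17  0.    0.67] open 85.5 F 0.0 ft [ 1.2  0.2 -0.3]
0 {'tx': 0.028, 'ty': 0.084, 'tz': np.float64(0.146), 'turn': np.float64(0.1)}
```

Call:
{"op": "play_rows", "data": {
  "moves": [
    {"tx": 0.028, "ty": 0.07, "tz": 0.06, "turn": 0, "claw": 1},
    {"tx": 0.028, "ty": 0.07, "tz": 0.1, "turn": 0, "claw": 1},
    {"tx": 0.028, "ty": 0.07, "tz": 0.14, "turn": 0, "claw": 1},
    {"tx": 0.028, "ty": 0.07, "tz": 0.14, "turn": 0, "claw": 1}
  ]
}}

```text
time: 23.78
ee_pos: [353.5, 271.1, 278.1]
ee_rot: [-0.004, 0.087, 0.996, -0.003]
ft_force: [-1.1, -0.2, 0.2]
opening: 85.3
gripper_force: 0.0
```

```bash
python3 - <<'E'
from plan import *
rep(); g=wcore((358,288.5)); plan([[(*g,42,80)]])
E
```

```text
t 23.77 grasp [353.5 271.1 123.1] az_y 80.1 q [ 0.65  0.23 -0.54  0.81 -0.    0.83] open 85.3 F 0.0 ft [-1.1 -0.2  0.2]
wrist core [357.9 286.9] 30.0 5863 ztop 49.3
0 {'tx': -0.0, 'ty': 0.015, 'tz': np.float64(0.083), 'turn': np.float64(0.0)}
```

Call:
{"op": "play_rows", "data": {
  "moves": [
    {"tx": 0, "ty": 0.015, "tz": 0.03, "turn": 0, "claw": 1},
    {"tx": 0, "ty": 0.015, "tz": 0.06, "turn": 0, "claw": 1},
    {"tx": 0, "ty": 0.015, "tz": 0.083, "turn": 0, "claw": 1},
    {"tx": 0, "ty": 0.015, "tz": 0.083, "turn": 0, "claw": 1},
    {"tx": 0, "ty": 0.015, "tz": 0.083, "turn": 0, "claw": 0.4},
    {"tx": 0, "ty": 0.015, "tz": 0.083, "turn": 0, "claw": 0.4},
    {"tx": 0, "ty": 0.015, "tz": 0.083, "turn": 0, "claw": 0.4},
    {"tx": 0, "ty": 0.015, "tz": 0.083, "turn": 0, "claw": 0.4},
    {"tx": 0, "ty": 0.015, "tz": 0.083, "turn": 0, "claw": 0.4}
  ]
}}

```text
time: 24.95
ee_pos: [359.9, 287.8, 201.8]
ee_rot: [0.002, 0.087, 0.996, 0.001]
ft_force: [-2.3, -2.4, 14.4]
opening: 57.1
gripper_force: 103.1
```

Call:
{"op": "play_rows", "data": {
  "moves": [
    {"tx": 0, "ty": 0, "tz": -0.03, "turn": 0, "claw": 0.4},
    {"tx": 0, "ty": 0, "tz": -0.08, "turn": 0, "claw": 0.4},
    {"tx": 0, "ty": 0, "tz": -0.14, "turn": 0, "claw": 0.4},
    {"tx": 0, "ty": 0, "tz": -0.2, "turn": 0, "claw": 0.4},
    {"tx": 0, "ty": 0, "tz": -0.25, "turn": 0, "claw": 0.4},
    {"tx": 0, "ty": 0, "tz": -0.285, "turn": 0, "claw": 0.4},
    {"tx": 0, "ty": 0, "tz": -0.285, "turn": 0, "claw": 0.4}
  ]
}}

```text
time: 25.82
ee_pos: [359.3, 287.5, 487.4]
ee_rot: [0.003, 0.087, 0.996, 0.003]
ft_force: [0.5, -0.5, -2.6]
opening: 56.9
gripper_force: 107.9
```

```bash
python3 - <<'E'
from plan import *
rep(); b=inbin(-6,-1); plan([[(*b,322,49.1)]])
E
```

```text
t 25.82 grasp [359.3 287.5 332.4] az_y 80.0 q [ 0.67  0.12 -0.1   1.34  0.    0.85] open 56.9 F 107.9 ft [ 0.5 -0.5 -2.6]
0 {'tx': -0.219, 'ty': -0.65, 'tz': np.float64(0.01), 'turn': np.float64(30.9)}
```

Call:
{"op": "play_rows", "data": {
  "moves": [
    {"tx": -0.219, "ty": -0.65, "tz": 0, "turn": 30.9, "claw": 0.4},
    {"tx": -0.219, "ty": -0.65, "tz": 0, "turn": 30.9, "claw": 0.4},
    {"tx": -0.219, "ty": -0.65, "tz": 0, "turn": 30.9, "claw": 0.4},
    {"tx": -0.219, "ty": -0.65, "tz": 0, "turn": 30.9, "claw": 0.4},
    {"tx": -0.219, "ty": -0.65, "tz": 0, "turn": 30.9, "claw": 0.4},
    {"tx": -0.219, "ty": -0.65, "tz": 0, "turn": 30.9, "claw": 0.4},
    {"tx": -0.219, "ty": -0.65, "tz": 0, "turn": 30.9, "claw": 0.4},
    {"tx": -0.219, "ty": -0.65, "tz": 0, "turn": 30.9, "claw": 0.4},
    {"tx": -0.219, "ty": -0.65, "tz": 0, "turn": 30.9, "claw": 0.4},
    {"tx": -0.219, "ty": -0.65, "tz": 0, "turn": 30.9, "claw": 0.4}
  ]
}}

```text
time: 27.08
ee_pos: [451.9, -332.5, 482.2]
ee_rot: [-0.001, 0.35, 0.937, 0.001]
ft_force: [1.3, 0.3, -2.6]
opening: 57.3
gripper_force: 108.0
```

```bash
python3 - <<'E'
from plan import *
rep(); b=inbin(-6,-1); plan([[(*b,322,49.1)]])
E
```

```text
t 27.07 grasp [ 451.9 -332.5  327.2] az_y 49.1 q [-0.63  0.31  0.13  1.39  0.    0.08] open 57.3 F 108.0 ft [ 1.3  0.3 -2.6]
0 {'tx': -0.046, 'ty': -0.038, 'tz': np.float64(0.005), 'turn': np.float64(-0.0)}
```

Call:
{"op": "play_rows", "data": {
  "moves": [
    {"tx": -0.03, "ty": -0.025, "tz": 0, "turn": 0, "claw": 0.4},
    {"tx": -0.03, "ty": -0.025, "tz": 0, "turn": 0, "claw": 0.4},
    {"tx": -0.03, "ty": -0.025, "tz": 0, "turn": 0, "claw": 0.4},
    {"tx": -0.03, "ty": -0.025, "tz": 0, "turn": 0, "claw": 0.4}
  ]
}}

```text
time: 27.58
ee_pos: [458.5, -367.9, 483.7]
ee_rot: [-0.001, 0.349, 0.937, 0.0]
ft_force: [0.6, 0.0, -2.5]
opening: 56.9
gripper_force: 108.0
```

```bash
python3 - <<'E'
from plan import *
rep(); b=inbin(-6,-1); plan([[(*b,200,49.1)]])
E
```

```text
t 27.57 grasp [ 458.5 -367.9  328.7] az_y 49.2 q [-0.68  0.36  0.2   1.42  0.    0.04] open 56.9 F 108.0 ft [ 0.6  0.  -2.5]
0 {'tx': -0.017, 'ty': -0.015, 'tz': np.float64(0.129), 'turn': np.float64(0.1)}
```

Call:
{"op": "play_rows", "data": {
  "moves": [
    {"tx": -0.015, "ty": -0.013, "tz": 0, "turn": 0, "claw": 0.4},
    {"tx": -0.015, "ty": -0.013, "tz": 0.0, "turn": 0, "claw": 0.4},
    {"tx": -0.015, "ty": -0.013, "tz": 0.03, "turn": 0, "claw": 0.4}
  ]
}}

```text
time: 27.95
ee_pos: [462.1, -388.2, 456.3]
ee_rot: [0.003, 0.349, 0.937, -0.001]
ft_force: [-0.3, 0.7, -2.3]
opening: 57.0
gripper_force: 108.1
```

```bash
python3 - <<'E'
from plan import *
rep(); b=inbin(-6,-1); plan([[(*b,200,49.1)]])
E
```

```text
t 27.95 grasp [ 462.1 -388.2  301.3] az_y 49.1 q [-0.7   0.38  0.18  1.36  0.    0.01] open 57.0 F 108.1 ft [-0.3  0.7 -2.3]
0 {'tx': -0.001, 'ty': -0.002, 'tz': np.float64(0.101), 'turn': np.float64(0.0)}
```

Call:
{"op": "play_rows", "data": {
  "moves": [
    {"tx": -0.001, "ty": -0.002, "tz": 0.02, "turn": 0, "claw": 0.4},
    {"tx": -0.001, "ty": -0.002, "tz": 0.04, "turn": 0, "claw": 0.4},
    {"tx": -0.001, "ty": -0.002, "tz": 0.06, "turn": 0, "claw": 0.4},
    {"tx": -0.001, "ty": -0.002, "tz": 0.08, "turn": 0, "claw": 0.4},
    {"tx": -0.001, "ty": -0.002, "tz": 0.1, "turn": 0, "claw": 0.4},
    {"tx": -0.001, "ty": -0.002, "tz": 0.101, "turn": 0, "claw": 0.4},
    {"tx": -0.001, "ty": -0.002, "tz": 0.101, "turn": 0, "claw": 0.4}
  ]
}}

```text
time: 28.82
ee_pos: [460.2, -389.1, 353.8]
ee_rot: [-0.001, 0.349, 0.937, 0.001]
ft_force: [-1.9, 2.5, 3.2]
opening: 56.9
gripper_force: 110.8
```

Call:
{"op": "play_rows", "data": {
  "moves": [
    {"tx": 0, "ty": 0, "tz": 0, "turn": 0, "claw": 1},
    {"tx": 0, "ty": 0, "tz": 0, "turn": 0, "claw": 1},
    {"tx": 0, "ty": 0, "tz": 0, "turn": 0, "claw": 1},
    {"tx": 0, "ty": 0, "tz": -0.04, "turn": 0, "claw": 1},
    {"tx": 0, "ty": 0, "tz": -0.08, "turn": 0, "claw": 1},
    {"tx": 0, "ty": 0, "tz": -0.13, "turn": 0, "claw": 1},
    {"tx": 0, "ty": 0, "tz": -0.17, "turn": 0, "claw": 1}
  ]
}}

```text
time: 29.7
ee_pos: [461.5, -391.1, 525.7]
ee_rot: [0.002, 0.349, 0.937, -0.001]
ft_force: [0.9, -0.2, 0.2]
opening: 85.3
gripper_force: 0.0
```

```bash
python3 - <<'E'
from plan import *
rep(); flap(); core_at((358,288.5),'s1')
# view pose for box a: wrist camera sits ~77mm along tool x
az=81.4; c=(577,-30)
plan([[(*c,260,az)]])
E
```

```text
t 29.7 grasp [ 461.5 -391.1  370.7] az_y 49.1 q [-0.7   0.39  0.37  1.54  0.    0.01] open 85.3 F 0.0 ft [ 0.9 -0.2  0.2]
flap z [247.  248.6 251.9] 19481
s1 scene none
s1 side none
0 {'tx': 0.15, 'ty': 0.349, 'tz': np.float64(0.111), 'turn': np.float64(-32.3)}
```

Call:
{"op": "play_rows", "data": {
  "moves": [
    {"tx": 0.15, "ty": 0.349, "tz": 0.0, "turn": -32.3, "claw": 0.6},
    {"tx": 0.15, "ty": 0.349, "tz": 0.0, "turn": -32.3, "claw": 0.6},
    {"tx": 0.15, "ty": 0.349, "tz": 0.0, "turn": -32.3, "claw": 0.6},
    {"tx": 0.15, "ty": 0.349, "tz": 0.0, "turn": -32.3, "claw": 0.6},
    {"tx": 0.15, "ty": 0.349, "tz": 0.05, "turn": -32.3, "claw": 0.6},
    {"tx": 0.15, "ty": 0.349, "tz": 0.1, "turn": -32.3, "claw": 0.6},
    {"tx": 0.15, "ty": 0.349, "tz": 0.14, "turn": -32.3, "claw": 0.6},
    {"tx": 0.15, "ty": 0.349, "tz": 0.14, "turn": -32.3, "claw": 0.6},
    {"tx": 0.15, "ty": 0.349, "tz": 0.14, "turn": -32.3, "claw": 0.6}
  ]
}}

```text
time: 30.98
ee_pos: [576.1, -29.2, 382.3]
ee_rot: [-0.001, 0.075, 0.997, -0.0]
ft_force: [0.8, 0.2, 0.5]
opening: 50.7
gripper_force: 0.0
```

```bash
cat >> plan.py <<'E'
def lidfit(c):
    """wrist view of a shut lid near c: rectangle, handle"""
    p,d,i=grab('wrist'); W=cloud(d,i); q=p.astype(int)
    m=near(W,c,110,69,80)&(q[...,0]>q[...,2]+25)
    k,l,st,_=cv2.connectedComponentsWithStats(cv2.morphologyEx(m.astype(np.uint8),cv2.MORPH_OPEN,np.ones((5,5)))); m=l==1+np.argmax(st[1:,4])
    h=near(W,c,110,84,110)&(q.max(-1)-q.min(-1)<25)&(q.max(-1)>70)
    print('lid',m.sum(),rect(W[m][:,:2]),'z',np.median(W[m][:,2]).round(1))
    k,l,st,_=cv2.connectedComponentsWithStats(h.astype(np.uint8)); h=l==1+np.argmax(st[1:,4])
    t=h&(W[...,2]>99)
    print('handle',h.sum(),rect(W[h][:,:2]),'top part',t.sum(),rect(W[t][:,:2]),np.percentile(W[h][:,2],[2,98]).round(1))
    return p
E
python3 - <<'E'
from plan import *
rep(); p=lidfit((624,-35)); p2,_,_=grab('scene')
cv2.imwrite('pics/c7.png',np.hstack([cv2.resize(p,(400,300)),cv2.resize(p2[220:480,40:387],(400,300))])[:,:,::-1])
E
```

```text
t 30.98 grasp [576.1 -29.2 227.3] az_y 81.4 q [-0.05  0.36 -0.05  1.16 -0.    0.1 ] open 50.7 F 0.0 ft [0.8 0.2 0.5]
lid 18378 (array([623.3, -36.8]), array([130.6, 130.5]), 81.4) z 73.9
handle 619 (array([576.6, -29.4]), array([23.4, 14.9]), 80.8) top part 561 (array([576.6, -29.4]), array([23.3, 14.9]), 80.8) [ 96.9 104.6]
```

View pics/c7.png

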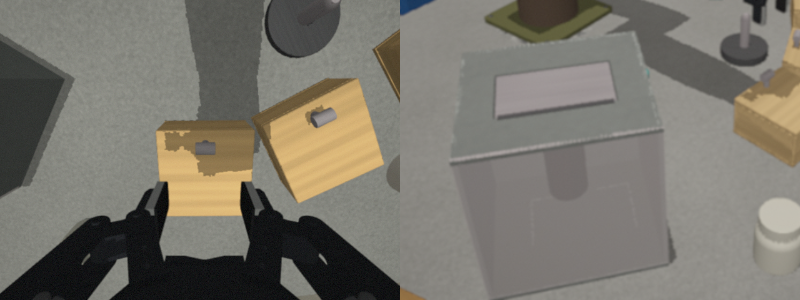

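Left: the handle of box a is at (205,148) and measures (576.6, -29.4), 47 mm in front of the lid's centre as it must be. Right: the flap is shut and a dark shape shows through the clear wall at (568,172).

```bash
cat >> plan.py <<'E'
def arc(th):
    th=np.array(th); return [dict(tx=round(-(112-112*np.cos(t)+30*np.sin(t))/1e3,3),tz=round(-(112*np.sin(t)+30*np.cos(t)-30)/1e3,3)) for t in th]
E
python3 - <<'E'
from plan import *
plan([[(576.6,-29.4,100,81.4)]])
for r in arc(np.linspace(.165,1.65,10)): print(r)
p,d,i=grab('scene','s8.png'); W=cloud(d,i)
a=np.radians(BYAW); R=np.array([[np.cos(a),np.sin(a)],[-np.sin(a),np.cos(a)]])
Q=(W[...,:2]-BIN)@R.T
for v in range(340,440,10): print(v,[(u,*Q[v,u].round().tolist(),float(W[v,u,2].round())) for u in (150,185,220)])
cv2.imwrite('pics/c8.png',cv2.resize(p[300:480,70:290],(800,655))[:600,:,::-1])
E
```

```text
0 {'tx': 0.0, 'ty': 0.001, 'tz': np.float64(0.13), 'turn': np.float64(-0.1)}
{'tx': np.float64(-0.006), 'tz': np.float64(-0.018)}
{'tx': np.float64(-0.016), 'tz': np.float64(-0.035)}
{'tx': np.float64(-0.028), 'tz': np.float64(-0.05)}
{'tx': np.float64(-0.042), 'tz': np.float64(-0.062)}
{'tx': np.float64(-0.058), 'tz': np.float64(-0.073)}
{'tx': np.float64(-0.076), 'tz': np.float64(-0.08)}
{'tx': np.float64(-0.094), 'tz': np.float64(-0.085)}
{'tx': np.float64(-0.113), 'tz': np.float64(-0.086)}
{'tx': np.float64(-0.132), 'tz': np.float64(-0.084)}
{'tx': np.float64(-0.151), 'tz': np.float64(-0.079)}
340 [(150, 91.0, -36.0, 251.0), (185, 100.0, 9.0, 250.0), (220, 108.0, 54.0, 247.0)]
350 [(150, 109.0, -36.0, 250.0), (185, 112.0, 7.0, 243.0), (220, 111.0, 53.0, 232.0)]
360 [(150, 110.0, -39.0, 233.0), (185, 110.0, 5.0, 224.0), (220, 110.0, 51.0, 212.0)]
370 [(150, 109.0, -41.0, 215.0), (185, 110.0, 4.0, 206.0), (220, 111.0, 50.0, 196.0)]
380 [(150, 110.0, -44.0, 198.0), (185, 110.0, 2.0, 187.0), (220, 111.0, 49.0, 176.0)]
390 [(150, 111.0, -46.0, 181.0), (185, 110.0, -0.0, 168.0), (220, 109.0, 47.0, 155.0)]
400 [(150, 110.0, -49.0, 161.0), (185, 109.0, -3.0, 147.0), (220, 111.0, 46.0, 137.0)]
410 [(150, 110.0, -51.0, 141.0), (185, 110.0, -5.0, 128.0), (220, 110.0, 44.0, 115.0)]
420 [(150, 111.0, -54.0, 122.0), (185, 109.0, -7.0, 107.0), (220, 110.0, 43.0, 95.0)]
430 [(150, 109.0, -57.0, 100.0), (185, 110.0, -9.0, 87.0), (220, 109.0, 41.0, 72.0)]
```

View pics/c8.png

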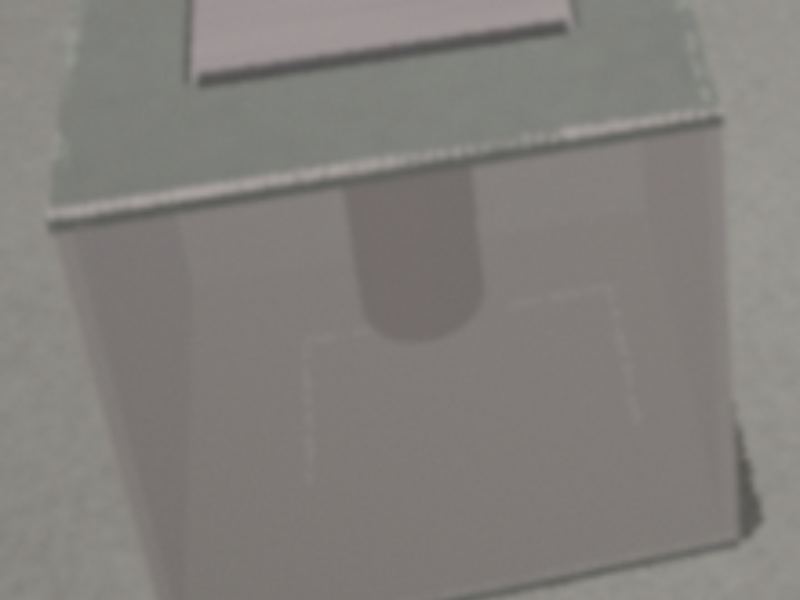

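The dark column (410,250) through the clear wall is the tested cores stacked upright at the bin's near side. Four of them come to 206 mm, so each origin stays below 160 mm and within the limit. Now lid a.

Call:
{"op": "play_rows", "data": {
  "moves": [
    {"tx": 0, "ty": 0.001, "tz": 0.06, "turn": 0, "claw": 0.6},
    {"tx": 0, "ty": 0.001, "tz": 0.11, "turn": 0, "claw": 0.6},
    {"tx": 0, "ty": 0.001, "tz": 0.129, "turn": 0, "claw": 0.6},
    {"tx": 0, "ty": 0.001, "tz": 0.129, "turn": 0, "claw": 0.1},
    {"tx": 0, "ty": 0.001, "tz": 0.129, "turn": 0, "claw": 0.1},
    {"tx": 0, "ty": 0.001, "tz": 0.129, "turn": 0, "claw": 0.1},
    {"tx": 0, "ty": 0.001, "tz": 0.129, "turn": 0, "claw": 0.1},
    {"tx": 0, "ty": 0.001, "tz": 0.129, "turn": 0, "claw": 0.1}
  ],
  "squeeze": 40
}}

```text
time: 32.12
ee_pos: [577.3, -28.4, 255.6]
ee_rot: [0.002, 0.075, 0.997, -0.0]
ft_force: [-0.9, -1.6, 6.8]
opening: 22.9
gripper_force: 41.0
```

Call:
{"op": "play_rows", "data": {
  "moves": [
    {"tx": -0.006, "ty": 0, "tz": -0.018, "turn": 0, "claw": 0.1},
    {"tx": -0.016, "ty": 0, "tz": -0.035, "turn": 0, "claw": 0.1},
    {"tx": -0.028, "ty": 0, "tz": -0.05, "turn": 0, "claw": 0.1},
    {"tx": -0.042, "ty": 0, "tz": -0.062, "turn": 0, "claw": 0.1},
    {"tx": -0.058, "ty": 0, "tz": -0.073, "turn": 0, "claw": 0.1},
    {"tx": -0.076, "ty": 0, "tz": -0.08, "turn": 0, "claw": 0.1},
    {"tx": -0.094, "ty": 0, "tz": -0.085, "turn": 0, "claw": 0.1},
    {"tx": -0.113, "ty": 0, "tz": -0.086, "turn": 0, "claw": 0.1},
    {"tx": -0.132, "ty": 0, "tz": -0.084, "turn": 0, "claw": 0.1},
    {"tx": -0.151, "ty": 0, "tz": -0.079, "turn": 0, "claw": 0.1}
  ]
}}

```text
time: 33.38
ee_pos: [726.1, -50.2, 334.9]
ee_rot: [0.001, 0.075, 0.997, 0.001]
ft_force: [-1.9, 1.5, 5.5]
opening: 22.6
gripper_force: 38.9
```

```bash
python3 - <<'E'
from plan import *
rep()
p,d,i=grab('scene'); W=cloud(d,i); p2,d2,i2=grab('side'); W2=cloud(d2,i2)
for q,X in((p,W),(p2,W2)):
    a=np.radians(-8.6); R=np.array([[np.cos(a),np.sin(a)],[-np.sin(a),np.cos(a)]]); Q=(X[...,:2]-[623.3,-36.8])@R.T
    m=(np.abs(Q).max(-1)<56)&(X[...,2]>0)&(X[...,2]<64); print(m.sum(), np.histogram(X[m][:,2],[0,3,9,20,30,42,48,53,60,64])[0])
    t=m&(X[...,2]>40); print('top',rect(Q[t]) if t.sum()>5 else None)
cv2.imwrite('pics/c9.png',np.hstack([cv2.resize(p[240:380,300:460],(400,350)),cv2.resize(p2[180:320,300:460],(400,350))])[:,:,::-1])
E
```

```text
t 33.38 grasp [726.1 -50.2 179.9] az_y 81.4 q [-0.07  0.65  0.32  1.24  0.    0.08] open 22.6 F 38.9 ft [-1.9  1.5  5.5]
701 [  0  30   7  23  99  86  77 377   2]
top (array([-10.2,  -2.1]), array([60.3, 84. ]), 82.5)
437 [  3  74   7   1  21  26  41 256   8]
top (array([7. , 9.8]), array([89.4, 64.9]), 63.7)
```

View pics/c9.png

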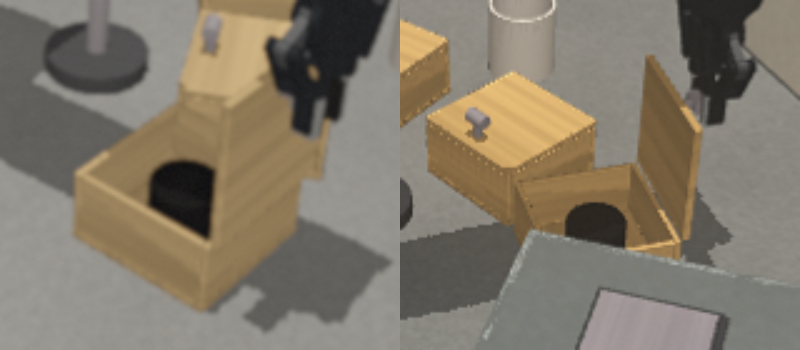

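Lid a stands open (right crop, panel at (670,150)). A round black core stands in the box at (595,220), and its top shows no clear bore, so I check the depth there.

```bash
cat >> plan.py <<'E'
def boxcore(cam,c):
    p,d,i=grab(cam); W=cloud(d,i); q=p.astype(int); dark=(q.max(-1)<70)
    m=near(W,c,60,50,62)&dark
    if m.sum()<20: print(cam,'few',m.sum()); return
    g,r=cv2.minEnclosingCircle(cv2.convexHull(W[m][:,:2].astype(np.float32)))
    k=near(W,g,40,-20,64)&dark; rr=np.hypot(*(W[k][:,:2]-g).T)
    print(cam,'top',m.sum(),np.round(g,1),round(r,1),'z(r<11)',np.round(np.percentile(W[k][rr<11][:,2],[5,25,50,75,95]),1) if (rr<11).any() else None,(rr<11).sum(),'bright in/out',q[k].mean(1)[rr<10].mean().round(1),q[k].mean(1)[(rr>16)&(rr<28)].mean().round(1),'height',np.median(W[m][:,2]).round(1))
    return g
E
python3 - <<'E'
from plan import *
boxcore('side',(623,-37)); boxcore('scene',(623,-37))
E
```

```text
side top 286 [622.1 -38.7] 31.4 z(r<11) [45.9 49.  52.8 56.7 59.8] 2 bright in/out 40.0 38.7 height 56.8
scene top 395 [627.1 -40.8] 31.0 z(r<11) [54.1 54.2 54.8 56.2 56.5] 5 bright in/out 20.3 24.1 height 56.5
```

Call:
{"op": "play_rows", "data": {
  "moves": [
    {"tx": 0, "ty": 0, "tz": 0, "turn": 0, "claw": 0.6},
    {"tx": 0, "ty": 0, "tz": 0, "turn": 0, "claw": 0.6},
    {"tx": 0, "ty": 0, "tz": -0.03, "turn": 0, "claw": 0.6},
    {"tx": 0, "ty": 0, "tz": -0.09, "turn": 0, "claw": 0.6},
    {"tx": 0, "ty": 0, "tz": -0.09, "turn": 0, "claw": 0.88},
    {"tx": 0.104, "ty": 0, "tz": -0.09, "turn": 0, "claw": 0.88},
    {"tx": 0.104, "ty": 0, "tz": -0.09, "turn": 0, "claw": 0.88},
    {"tx": 0.104, "ty": 0, "tz": -0.03, "turn": 0, "claw": 0.88},
    {"tx": 0.104, "ty": 0, "tz": 0.02, "turn": 0, "claw": 0.88},
    {"tx": 0.104, "ty": 0, "tz": 0.02, "turn": 0, "claw": 0.88}
  ]
}}

```text
time: 34.83
ee_pos: [619.9, -35.0, 308.1]
ee_rot: [-0.006, 0.075, 0.997, -0.0]
ft_force: [-0.7, -0.9, -0.5]
opening: 74.7
gripper_force: 0.0
```

```bash
python3 - <<'E'
from plan import *
rep(); g=boxcore('wrist',(623,-38)); p,d,i=grab('wrist','w10.png')
plan([[(*g,46,81.4)]])
E
```

```text
t 34.83 grasp [619.9 -35.  153.1] az_y 81.4 q [-0.06  0.48 -0.06  1.04 -0.    0.09] open 74.7 F 0.0 ft [-0.7 -0.9 -0.5]
wrist top 4545 [622.3 -40.1] 29.5 z(r<11) None 0 bright in/out nan 19.8 height 55.3
0 {'tx': -0.0, 'ty': -0.005, 'tz': np.float64(0.112), 'turn': np.float64(-0.0)}plan.py:58: RuntimeWarning: Mean of empty slice.
  print(cam,'top',m.sum(),np.round(g,1),round(r,1),'z(r<11)',np.round(np.percentile(W[k][rr<11][:,2],[5,25,50,75,95]),1) if (rr<11).any() else None,(rr<11).sum(),'bright in/out',q[k].mean(1)[rr<10].mean().round(1),q[k].mean(1)[(rr>16)&(rr<28)].mean().round(1),'height',np.median(W[m][:,2]).round(1))
  ret = ret.dtype.type(ret / rcount)
```

View pics/w10.png

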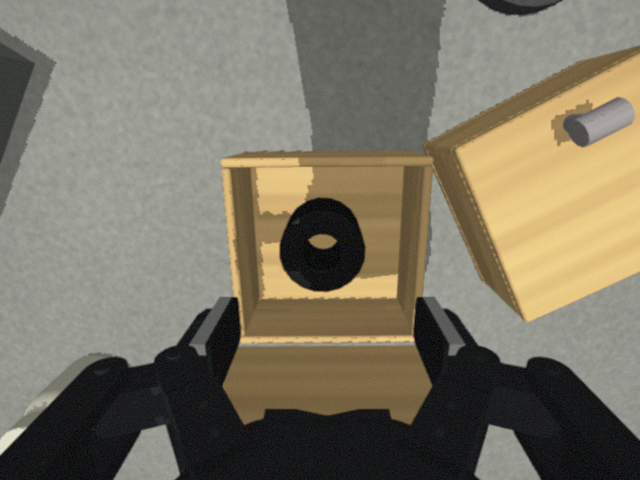

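The wrist view shows the bored core at (322,245) in box a, with light visible through its bore, so this is the fresh core. I grip it.

Call:
{"op": "play_rows", "data": {
  "moves": [
    {"tx": 0, "ty": -0.005, "tz": 0.0, "turn": 0, "claw": 0.82},
    {"tx": 0, "ty": -0.005, "tz": 0.03, "turn": 0, "claw": 0.82},
    {"tx": 0, "ty": -0.005, "tz": 0.06, "turn": 0, "claw": 0.82},
    {"tx": 0, "ty": -0.005, "tz": 0.09, "turn": 0, "claw": 0.82},
    {"tx": 0, "ty": -0.005, "tz": 0.11, "turn": 0, "claw": 0.82},
    {"tx": 0, "ty": -0.005, "tz": 0.11, "turn": 0, "claw": 0.82},
    {"tx": 0, "ty": -0.005, "tz": 0.11, "turn": 0, "claw": 0.4},
    {"tx": 0, "ty": -0.005, "tz": 0.11, "turn": 0, "claw": 0.4},
    {"tx": 0, "ty": -0.005, "tz": 0.11, "turn": 0, "claw": 0.4},
    {"tx": 0, "ty": -0.005, "tz": 0.11, "turn": 0, "claw": 0.4}
  ],
  "squeeze": 60
}}

```text
time: 36.17
ee_pos: [623.4, -40.2, 205.2]
ee_rot: [0.002, 0.075, 0.997, -0.0]
ft_force: [-1.2, -1.2, 6.2]
opening: 58.2
gripper_force: 65.3
```

Call:
{"op": "play_rows", "data": {
  "moves": [
    {"tx": 0, "ty": 0, "tz": -0.02, "turn": 0, "claw": 0.4},
    {"tx": 0, "ty": 0, "tz": -0.06, "turn": 0, "claw": 0.4},
    {"tx": 0, "ty": 0, "tz": -0.1, "turn": 0, "claw": 0.4},
    {"tx": 0, "ty": 0, "tz": -0.14, "turn": 0, "claw": 0.4},
    {"tx": 0, "ty": 0, "tz": -0.14, "turn": 0, "claw": 0.4}
  ]
}}

```text
time: 36.8
ee_pos: [623.5, -40.1, 346.8]
ee_rot: [0.004, 0.075, 0.997, 0.0]
ft_force: [0.5, -0.3, -2.3]
opening: 58.1
gripper_force: 65.3
```

```bash
python3 - <<'E'
from plan import *
rep(); plan([[(436.3,127.7,185,81.4)]])
E
```

```text
t 36.8 grasp [623.5 -40.1 191.8] az_y 81.4 q [-0.06  0.45  0.    1.11 -0.    0.09] open 58.1 F 65.3 ft [ 0.5 -0.3 -2.3]
0 {'tx': 0.21, 'ty': 0.138, 'tz': np.float64(0.007), 'turn': np.float64(-0.0)}
```

Call:
{"op": "play_rows", "data": {
  "moves": [
    {"tx": 0.209, "ty": 0.138, "tz": 0.007, "turn": 0, "claw": 0.4},
    {"tx": 0.209, "ty": 0.138, "tz": 0.007, "turn": 0, "claw": 0.4},
    {"tx": 0.209, "ty": 0.138, "tz": 0.007, "turn": 0, "claw": 0.4},
    {"tx": 0.209, "ty": 0.138, "tz": 0.007, "turn": 0, "claw": 0.4},
    {"tx": 0.209, "ty": 0.138, "tz": 0.007, "turn": 0, "claw": 0.4},
    {"tx": 0.209, "ty": 0.138, "tz": 0.02, "turn": 0, "claw": 0.4},
    {"tx": 0.209, "ty": 0.138, "tz": 0.025, "turn": 0, "claw": 0.4},
    {"tx": 0.209, "ty": 0.138, "tz": 0.025, "turn": 0, "claw": 0.4}
  ]
}}

```text
time: 37.8
ee_pos: [436.6, 126.9, 316.8]
ee_rot: [-0.001, 0.076, 0.997, -0.0]
ft_force: [0.4, 0.1, -2.9]
opening: 58.2
gripper_force: 65.5
```

```bash
python3 - <<'E'
from plan import *
rep(); p,d,i=grab('wrist'); W=cloud(d,i); g=state()[0]-[0,0,155]
dark=p.astype(int).max(-1)<70
m=near(W,g[:2],34,g[2]-2,g[2]+14)&dark; c,r=cv2.minEnclosingCircle(cv2.convexHull(W[m][:,:2].astype(np.float32))); print('held core top',np.round(c,1),round(r,1),np.median(W[m][:,2])-g[2])
# plane tilt of the top
P=W[m]; P=P[np.abs(P[:,2]-np.median(P[:,2]))<5]; A=np.c_[P[:,:2]-P[:,:2].mean(0),np.ones(len(P))]; k=np.linalg.lstsq(A,P[:,2],rcond=None)[0]; print('tilt',k[:2].round(3),len(P))
m=near(W,(436.3,127.7),60,12,27); print('foot',m.sum())
print('shaft pts',near(W,(436.3,127.7),14,40,100).sum())
E
```

```text
t 37.8 grasp [436.6 126.9 161.8] az_y 81.3 q [ 0.28  0.2  -0.46  0.91 -0.    0.44] open 58.2 F 65.5 ft [ 0.4  0.1 -2.9]
held core top [433.9 126.1] 31.9 4.580366678021846
tilt [ 0.001 -0.001] 13778
foot 7240
shaft pts 22
```

```bash
python3 - <<'E'
from plan import *
rep(); p,d,i=grab('wrist'); W=cloud(d,i); s=state(); g=s[0]-[0,0,155]; a=np.radians(s[1])
X=np.array([np.cos(a),np.sin(a)]);Y=np.array([np.cos(a-np.pi/2),np.sin(a-np.pi/2)])
D=W[...,:2]-g[:2]; x=D@X; y=D@Y; t=np.abs(W[...,2]-(g[2]+4.6))<3
for y0 in(-6,-3,0,3,6):
    k=t&(np.abs(y-y0)<1.2); v=np.sort(x[k]); 
    gap=np.argmax(np.diff(v)); print(y0,'outer',v[0].round(1),v[-1].round(1),'mid',((v[0]+v[-1])/2).round(1),'bore',v[gap].round(1),v[gap+1].round(1),'mid',((v[gap]+v[gap+1])/2).round(1))
for x0 in(-4,0,4):
    k=t&(np.abs(x-x0)<1.2)&(np.abs(y)<26); v=np.sort(y[k]); gap=np.argmax(np.diff(v)); print('x',x0,'bore y',v[gap].round(1),v[gap+1].round(1),'mid',((v[gap]+v[gap+1])/2).round(1))
m=near(W,(436.3,127.7),14,40,100); print(W[m][:,2].round().tolist())
plan([[(436.3,127.7,150,81.4)]])
E
```

```text
t 37.85 grasp [436.7 127.1 162.2] az_y 81.3 q [ 0.28  0.2  -0.46  0.91 -0.    0.44] open 57.9 F 65.5 ft [-0.8  0.  -3.5]
-6 outer -28.4 30.5 mid 1.0 bore -10.6 12.9 mid 1.1
-3 outer -29.0 30.5 mid 0.7 bore -11.7 13.6 mid 0.9
0 outer -29.0 30.4 mid 0.7 bore -11.7 13.4 mid 0.8
3 outer -29.0 30.5 mid 0.8 bore -11.1 12.7 mid 0.8
6 outer -28.1 29.7 mid 0.8 bore -8.7 10.8 mid 1.0
x -4 bore y -13.5 10.1 mid -1.7
x 0 bore y -14.4 11.2 mid -1.6
x 4 bore y -13.8 10.7 mid -1.5
[42.0, 41.0, 40.0, 41.0, 41.0, 41.0, 43.0, 43.0, 43.0, 43.0, 42.0, 40.0, 40.0, 40.0, 40.0, 41.0, 42.0, 43.0, 43.0, 45.0, 46.0, 46.0, 45.0, 45.0, 44.0, 42.0, 43.0, 42.0, 42.0, 46.0, 46.0, 45.0, 41.0]
0 {'tx': 0.001, 'ty': 0.0, 'tz': np.float64(0.013), 'turn': np.float64(-0.1)}
```

Call:
{"op": "play_rows", "data": {
  "moves": [
    {"tx": 0, "ty": 0.002, "tz": 0.0, "turn": 0, "claw": 0.4},
    {"tx": 0, "ty": 0.002, "tz": 0.01, "turn": 0, "claw": 0.4},
    {"tx": 0, "ty": 0.002, "tz": 0.018, "turn": 0, "claw": 0.4},
    {"tx": 0, "ty": 0.002, "tz": 0.025, "turn": 0, "claw": 0.4},
    {"tx": 0, "ty": 0.002, "tz": 0.03, "turn": 0, "claw": 0.4},
    {"tx": 0, "ty": 0.002, "tz": 0.035, "turn": 0, "claw": 0.4},
    {"tx": 0, "ty": 0.002, "tz": 0.04, "turn": 0, "claw": 0.4},
    {"tx": 0, "ty": 0.002, "tz": 0.04, "turn": 0, "claw": 0.4}
  ]
}}

```text
time: 38.9
ee_pos: [436.3, 129.7, 277.5]
ee_rot: [-0.0, 0.075, 0.997, -0.0]
ft_force: [0.0, -0.2, -3.0]
opening: 58.6
gripper_force: 65.5
```

```bash
python3 - <<'E'
from plan import *
rep(); p,d,i=grab('wrist','w11.png'); W=cloud(d,i); s=state(); g=s[0]-[0,0,155]; a=np.radians(s[1])
X=np.array([np.cos(a),np.sin(a)]);Y=np.array([np.cos(a-np.pi/2),np.sin(a-np.pi/2)])
D=W[...,:2]-g[:2]; x=D@X; y=D@Y
k=(np.abs(x)<16)&(np.abs(y)<16)&(W[...,2]<g[2]+2)&(W[...,2]>g[2]-70); print('in bore',k.sum(),np.percentile(W[k][:,2],[2,25,50,75,98]).round())
q=p.astype(int).max(-1); b=k&(q>80); print('bright',b.sum(),np.c_[x[b],y[b],W[b][:,2]].mean(0).round(1) if b.any() else'')
E
```

```text
t 38.9 grasp [436.3 129.7 122.5] az_y 81.4 q [ 0.29  0.24 -0.52  0.81  0.    0.44] open 58.6 F 65.5 ft [ 0.  -0.2 -3. ]
in bore 2781 [ 86.  99. 110. 118. 124.]
bright 79 [-5.8 -1.7 92.8]
```

The core's underside is 16 mm below the shaft top with no side force, so it is threaded. I keep lowering it.

Call:
{"op": "play_rows", "data": {
  "moves": [
    {"tx": 0, "ty": 0, "tz": 0.01, "turn": 0, "claw": 0.4},
    {"tx": 0, "ty": 0, "tz": 0.02, "turn": 0, "claw": 0.4},
    {"tx": 0, "ty": 0, "tz": 0.03, "turn": 0, "claw": 0.4},
    {"tx": 0, "ty": 0, "tz": 0.04, "turn": 0, "claw": 0.4},
    {"tx": 0, "ty": 0, "tz": 0.048, "turn": 0, "claw": 0.4},
    {"tx": 0, "ty": 0, "tz": 0.053, "turn": 0, "claw": 0.4},
    {"tx": 0, "ty": 0, "tz": 0.056, "turn": 0, "claw": 0.4},
    {"tx": 0, "ty": 0, "tz": 0.057, "turn": 0, "claw": 0.4},
    {"tx": 0, "ty": 0, "tz": 0.057, "turn": 0, "claw": 0.4}
  ]
}}

```text
time: 40.08
ee_pos: [436.6, 129.8, 221.0]
ee_rot: [0.0, 0.075, 0.997, 0.0]
ft_force: [-0.4, -0.3, -4.0]
opening: 58.4
gripper_force: 65.6
```

```bash
python3 - <<'E'
from plan import *
rep()
E
```

```text
t 40.08 grasp [436.6 129.8  66. ] az_y 81.4 q [ 0.29  0.31 -0.61  0.65 -0.    0.44] open 58.4 F 65.6 ft [-0.4 -0.3 -4. ]
```

Not in contact yet, about 2 mm to go. I lower a little more, release and rise.

Call:
{"op": "play_rows", "data": {
  "moves": [
    {"tx": 0, "ty": 0, "tz": 0.001, "turn": 0, "claw": 0.4},
    {"tx": 0, "ty": 0, "tz": 0.002, "turn": 0, "claw": 0.4},
    {"tx": 0, "ty": 0, "tz": 0.0025, "turn": 0, "claw": 0.4},
    {"tx": 0, "ty": 0, "tz": 0.0025, "turn": 0, "claw": 0.4}
  ]
}}

```text
time: 40.58
ee_pos: [436.5, 129.7, 219.2]
ee_rot: [0.0, 0.075, 0.997, 0.0]
ft_force: [-3.3, -0.8, 5.7]
opening: 58.5
gripper_force: 66.4
```

Call:
{"op": "play_rows", "data": {
  "moves": [
    {"tx": 0, "ty": 0, "tz": 0, "turn": 0, "claw": 0.75},
    {"tx": 0, "ty": 0, "tz": 0, "turn": 0, "claw": 0.9},
    {"tx": 0, "ty": 0, "tz": 0, "turn": 0, "claw": 1},
    {"tx": 0, "ty": 0, "tz": 0, "turn": 0, "claw": 1},
    {"tx": 0, "ty": 0, "tz": -0.03, "turn": 0, "claw": 1},
    {"tx": 0, "ty": 0, "tz": -0.09, "turn": 0, "claw": 1},
    {"tx": 0, "ty": 0, "tz": -0.15, "turn": 0, "claw": 1},
    {"tx": 0, "ty": 0, "tz": -0.2, "turn": 0, "claw": 1},
    {"tx": 0, "ty": 0, "tz": -0.2, "turn": 0, "claw": 1}
  ]
}}

```text
time: 41.7
ee_pos: [437.8, 130.1, 422.5]
ee_rot: [0.004, 0.075, 0.997, 0.002]
ft_force: [0.5, 1.2, -0.4]
opening: 85.4
gripper_force: 0.0
```

```bash
python3 - <<'E'
from plan import *
rep(); wcore((436.3,127.7),60,78)
p,d,i=grab('wrist'); W=cloud(d,i); m=near(W,(436.3,127.7),29,60,78); P=W[m]; A=np.c_[P[:,:2]-P[:,:2].mean(0),np.ones(len(P))]; print('tilt',np.linalg.lstsq(A,P[:,2],rcond=None)[0].round(3))
# open handle of lid a at 1.65 rad
c=np.array([623.3,-36.8]); a=np.radians(-8.6); x=65-112*np.cos(1.65)+30*np.sin(1.65)
h=c+x*np.array([np.cos(a),np.sin(a)]); z=66.5+112*np.sin(1.65)+30*np.cos(1.65); print(h,z)
h2=np.array([726.1,-50.2])
plan([[(*h2,268,81.4),(*h2,180,81.4)]])
E
```

```text
t 41.7 grasp [437.8 130.1 267.5] az_y 81.4 q [ 0.29  0.13 -0.26  1.17 -0.    0.44] open 85.4 F 0.0 ft [ 0.5  1.2 -0.4]
wrist core [435.9 128.5] 29.9 2460 ztop 69.4
tilt [-1.0000e-03  1.0000e-03  6.9364e+01]
[725.90076828 -52.31690732] 175.7752565226369
0 {'tx': -0.313, 'ty': -0.134, 'tz': np.float64(-0.005), 'turn': np.float64(-0.0)}
0 {'tx': -0.313, 'ty': -0.134, 'tz': np.float64(0.083), 'turn': np.float64(-0.0)}
```

The fresh core sits fully down: its top is at 69.4 mm, it is upright, and it lies 1 mm off the axis. Now I shut lid a.

Call:
{"op": "play_rows", "data": {
  "moves": [
    {"tx": -0.313, "ty": -0.134, "tz": -0.02, "turn": 0, "claw": 0.6},
    {"tx": -0.313, "ty": -0.134, "tz": -0.02, "turn": 0, "claw": 0.6},
    {"tx": -0.313, "ty": -0.134, "tz": -0.02, "turn": 0, "claw": 0.6},
    {"tx": -0.313, "ty": -0.134, "tz": -0.02, "turn": 0, "claw": 0.6},
    {"tx": -0.313, "ty": -0.134, "tz": -0.02, "turn": 0, "claw": 0.6},
    {"tx": -0.313, "ty": -0.134, "tz": -0.02, "turn": 0, "claw": 0.6},
    {"tx": -0.313, "ty": -0.134, "tz": -0.02, "turn": 0, "claw": 0.6},
    {"tx": -0.313, "ty": -0.134, "tz": -0.02, "turn": 0, "claw": 0.6}
  ]
}}

```text
time: 42.8
ee_pos: [725.3, -49.3, 436.3]
ee_rot: [-0.002, 0.075, 0.997, 0.0]
ft_force: [-0.4, -0.5, -0.6]
opening: 51.1
gripper_force: 0.0
```

```bash
python3 - <<'E'
from plan import *
rep(); plan([[(726.1,-50.8,180,81.4)]])
p,d,i=grab('wrist'); W=cloud(d,i); q=p.astype(int)
h=near(W,(726,-51),40,165,192)&(q.max(-1)-q.min(-1)<25)&(q.max(-1)>70); print(h.sum(), rect(W[h][:,:2]) if h.sum()>5 else '',np.percentile(W[h][:,2],[5,95]) if h.any() else '')
E
```

```text
t 42.8 grasp [725.3 -49.3 281.3] az_y 81.4 q [-0.07  0.64  0.56  1.5   0.    0.08] open 51.1 F 0.0 ft [-0.4 -0.5 -0.6]
0 {'tx': -0.001, 'ty': -0.001, 'tz': np.float64(0.101), 'turn': np.float64(-0.0)}
1060 (array([710.3, -49.1]), array([23.5, 26.9]), 81.4) [179.98709479 186.55021469]
```

```bash
python3 - <<'E'
from plan import *
p,d,i=grab('wrist'); W=cloud(d,i); q=p.astype(int)
a=np.radians(-8.6); R=np.array([[np.cos(a),np.sin(a)],[-np.sin(a),np.cos(a)]]); Q=(W[...,:2]-[623.3,-36.8])@R.T
m=(np.abs(Q[...,1])<70)&(Q[...,0]>40)&(Q[...,0]<130)&(W[...,2]>80)
g=m&(q.max(-1)-q.min(-1)<25)&(q.max(-1)>70)&(np.abs(Q[...,1])<20)&(W[...,2]<195)
for x in range(70,115,3):
    k=g&(np.abs(Q[...,0]-x)<1.5); print(x,k.sum(),np.percentile(W[k][:,2],[10,90]).round(1) if k.any() else'',np.percentile(Q[k][:,1],[2,98]).round(1) if k.any() else'')
l=m&(q[...,0]>q[...,2]+25)
for z in (100,130,160,190,197): 
    k=l&(np.abs(W[...,2]-z)<4); print('lid z',z,k.sum(),np.percentile(Q[k][:,0],[5,50,95]).round(1) if k.any() else '')
E
```

```text
70 0  
73 0  
76 58 [180.4 183.4] [-3.9  5.4]
79 69 [180.4 183.7] [-3.9  5.4]
82 68 [180.4 183.6] [-3.9  5.4]
85 71 [178.8 183.4] [-3.9 10.6]
88 211 [180.  184.3] [-10.4  12.6]
91 181 [183.9 186.3] [-10.   12.7]
94 161 [185.1 186.9] [-10.3  12.5]
97 139 [184.7 186.3] [-10.5  12.7]
100 75 [182.4 184.6] [-10.4  12.2]
103 0  
106 0  
109 0  
112 0  
lid z 100 154 [64.5 65.1 65.4]
lid z 130 210 [64.2 64.7 65.2]
lid z 160 282 [64.  64.5 64.9]
lid z 190 486 [63.7 64.3 65. ]
lid z 197 2711 [64.3 67.7 71.5]
```

```bash
python3 - <<'E'
from plan import *
plan([[(716.4,-49.8,182,81.4)]])
o=arc([1.56])[0]
for r in arc(np.linspace(1.4,0,10)): print({k:round(float(r[k]-o[k]),3) for k in r})
E
```

```text
0 {'tx': 0.008, 'ty': -0.002, 'tz': np.float64(0.101), 'turn': np.float64(0.0)}
{'tx': 0.018, 'tz': -0.003}
{'tx': 0.036, 'tz': -0.004}
{'tx': 0.054, 'tz': -0.001}
{'tx': 0.072, 'tz': 0.004}
{'tx': 0.088, 'tz': 0.012}
{'tx': 0.103, 'tz': 0.022}
{'tx': 0.116, 'tz': 0.035}
{'tx': 0.126, 'tz': 0.049}
{'tx': 0.135, 'tz': 0.065}
{'tx': 0.141, 'tz': 0.082}
```

Call:
{"op": "play_rows", "data": {
  "moves": [
    {"tx": 0.008, "ty": -0.001, "tz": 0.04, "turn": 0, "claw": 0.6},
    {"tx": 0.008, "ty": -0.001, "tz": 0.08, "turn": 0, "claw": 0.6},
    {"tx": 0.008, "ty": -0.001, "tz": 0.101, "turn": 0, "claw": 0.6},
    {"tx": 0.008, "ty": -0.001, "tz": 0.101, "turn": 0, "claw": 0.1},
    {"tx": 0.008, "ty": -0.001, "tz": 0.101, "turn": 0, "claw": 0.1},
    {"tx": 0.008, "ty": -0.001, "tz": 0.101, "turn": 0, "claw": 0.1},
    {"tx": 0.008, "ty": -0.001, "tz": 0.101, "turn": 0, "claw": 0.1},
    {"tx": 0.008, "ty": -0.001, "tz": 0.101, "turn": 0, "claw": 0.1}
  ],
  "squeeze": 40
}}

```text
time: 43.9
ee_pos: [717.9, -49.0, 338.0]
ee_rot: [0.0, 0.075, 0.997, 0.001]
ft_force: [-1.5, 3.1, 0.3]
opening: 23.0
gripper_force: 42.0
```

Call:
{"op": "play_rows", "data": {
  "moves": [
    {"tx": 0.018, "ty": 0, "tz": -0.003, "turn": 0, "claw": 0.1},
    {"tx": 0.036, "ty": 0, "tz": -0.004, "turn": 0, "claw": 0.1},
    {"tx": 0.054, "ty": 0, "tz": -0.001, "turn": 0, "claw": 0.1},
    {"tx": 0.072, "ty": 0, "tz": 0.004, "turn": 0, "claw": 0.1},
    {"tx": 0.088, "ty": 0, "tz": 0.012, "turn": 0, "claw": 0.1},
    {"tx": 0.103, "ty": 0, "tz": 0.022, "turn": 0, "claw": 0.1},
    {"tx": 0.116, "ty": 0, "tz": 0.035, "turn": 0, "claw": 0.1},
    {"tx": 0.126, "ty": 0, "tz": 0.049, "turn": 0, "claw": 0.1},
    {"tx": 0.135, "ty": 0, "tz": 0.065, "turn": 0, "claw": 0.1},
    {"tx": 0.141, "ty": 0, "tz": 0.082, "turn": 0, "claw": 0.1}
  ]
}}

```text
time: 45.15
ee_pos: [577.9, -28.6, 257.1]
ee_rot: [0.001, 0.075, 0.997, -0.0]
ft_force: [-4.0, 2.7, 5.6]
opening: 22.7
gripper_force: 51.2
```

Call:
{"op": "play_rows", "data": {
  "moves": [
    {"tx": 0, "ty": 0, "tz": 0.001, "turn": 0, "claw": 0.1},
    {"tx": 0, "ty": 0, "tz": 0.001, "turn": 0, "claw": 0.6},
    {"tx": 0, "ty": 0, "tz": 0.001, "turn": 0, "claw": 0.6},
    {"tx": 0, "ty": 0, "tz": -0.03, "turn": 0, "claw": 0.6},
    {"tx": 0, "ty": 0, "tz": -0.09, "turn": 0, "claw": 0.6},
    {"tx": 0, "ty": 0, "tz": -0.15, "turn": 0, "claw": 0.6},
    {"tx": 0, "ty": 0, "tz": -0.2, "turn": 0, "claw": 0.6},
    {"tx": 0, "ty": 0, "tz": -0.2, "turn": 0, "claw": 0.6}
  ]
}}

```text
time: 46.15
ee_pos: [580.0, -28.7, 461.0]
ee_rot: [0.006, 0.075, 0.997, -0.0]
ft_force: [-0.6, -0.9, 0.6]
opening: 51.4
gripper_force: 0.0
```

```bash
python3 - <<'E'
from plan import *
rep(); lidfit((623,-37))
p,d,i=grab('wrist'); W=cloud(d,i); q=p.astype(int)
a=np.radians(-8.6); R=np.array([[np.cos(a),np.sin(a)],[-np.sin(a),np.cos(a)]]); Q=(W[...,:2]-[623.3,-36.8])@R.T
m=(np.abs(Q).max(-1)<60)&(q[...,0]>q[...,2]+25)&(W[...,2]>60)
A=np.c_[Q[m],np.ones(m.sum())]; print('lid slope x',np.linalg.lstsq(A,W[m][:,2],rcond=None)[0].round(4))
p,d,i=grab('scene','s12.png')
E
```

```text
t 46.15 grasp [580.  -28.7 306. ] az_y 81.4 q [-0.05  0.34  0.12  1.34 -0.    0.1 ] open 51.4 F 0.0 ft [-0.6 -0.9  0.6]
lid 10220 (array([632.9, -37.9]), array([130.4, 111.6]), 81.7) z 76.5
handle 377 (array([577.9, -29.9]), array([22.7, 14.5]), 81.4) top part 372 (array([577.9, -29.9]), array([22.7, 14.5]), 81.4) [101.7 109.8]
lid slope x [-5.65000e-02  2.90000e-03  7.72829e+01]
```

View pics/s12.png

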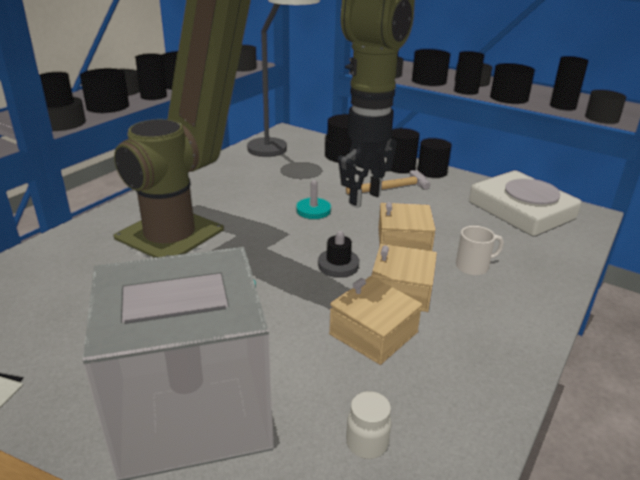

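The scene shows the bench clear of tested cores, the fresh core on the stand at (339,250), and all lids down. Lid a is still 0.056 rad up, so I press its handle down with shut fingers.

Call:
{"op": "play_rows", "data": {
  "moves": [
    {"tx": 0.002, "ty": -0.001, "tz": 0.06, "turn": 0, "claw": 0},
    {"tx": 0.002, "ty": -0.001, "tz": 0.12, "turn": 0, "claw": 0},
    {"tx": 0.002, "ty": -0.001, "tz": 0.16, "turn": 0, "claw": 0},
    {"tx": 0.002, "ty": -0.001, "tz": 0.175, "turn": 0, "claw": 0},
    {"tx": 0.002, "ty": -0.001, "tz": 0.18, "turn": 0, "claw": 0},
    {"tx": 0.002, "ty": -0.001, "tz": 0.184, "turn": 0, "claw": 0},
    {"tx": 0.002, "ty": -0.001, "tz": 0.185, "turn": 0, "claw": 0},
    {"tx": 0.002, "ty": -0.001, "tz": 0.185, "turn": 0, "claw": 0}
  ]
}}

```text
time: 47.3
ee_pos: [572.8, -28.9, 276.7]
ee_rot: [-0.002, 0.075, 0.997, -0.0]
ft_force: [-21.3, 1.3, 43.2]
opening: 0.1
gripper_force: 21.6
```

Call:
{"op": "play_rows", "data": {
  "moves": [
    {"tx": 0, "ty": 0, "tz": -0.03, "turn": 0, "claw": 0},
    {"tx": 0, "ty": 0, "tz": -0.08, "turn": 0, "claw": 0},
    {"tx": 0, "ty": 0, "tz": -0.14, "turn": 0, "claw": 0.6},
    {"tx": 0, "ty": 0, "tz": -0.18, "turn": 0, "claw": 0.6},
    {"tx": 0, "ty": 0, "tz": -0.18, "turn": 0, "claw": 0.6}
  ]
}}

```text
time: 47.92
ee_pos: [577.3, -29.1, 455.0]
ee_rot: [0.005, 0.075, 0.997, 0.0]
ft_force: [0.0, 1.0, -0.6]
opening: 50.8
gripper_force: 0.0
```

```bash
cat >> plan.py <<'E'
def slope(cam,c,yaw):
    p,d,i=grab(cam); W=cloud(d,i); q=p.astype(int)
    a=np.radians(yaw); R=np.array([[np.cos(a),np.sin(a)],[-np.sin(a),np.cos(a)]]); Q=(W[...,:2]-c)@R.T
    m=(np.abs(Q).max(-1)<60)&(q[...,0]>q[...,2]+25)&(W[...,2]>60)&(W[...,2]<90)
    A=np.c_[Q[m],np.ones(m.sum())]; print(cam,'slope',np.linalg.lstsq(A,W[m][:,2],rcond=None)[0].round(4),m.sum())
E
python3 - <<'E'
from plan import *
rep()
for c in('wrist','scene','side'): slope(c,(623.3,-36.8),-8.6)
for c in('scene','side'): slope(c,(604.5,130.3),18.5); slope(c,(513,327.5),30)
wcore((436.3,127.7),60,78)
E
```

```text
t 47.92 grasp [577.3 -29.1 300. ] az_y 81.4 q [-0.05  0.33  0.1   1.33 -0.    0.1 ] open 50.8 F 0.0 ft [ 0.   1.  -0.6]
wrist slope [-1.00000e-04  8.00000e-04  7.39053e+01] 11649
scene slope [-2.20000e-03  6.00000e-04  7.54891e+01] 2274
side slope [-4.5000e-03  2.4000e-03  7.5393e+01] 1374
scene slope [-2.10000e-03  2.20000e-03  7.56557e+01] 1559
scene slope [2.80000e-03 1.70000e-03 7.57833e+01] 1033
side slope [-1.9000e-03  6.3000e-03  7.5536e+01] 1115
side slope [3.00000e-03 9.00000e-03 7.56464e+01] 870
wrist core [436.1 128.1] 30.1 3113 ztop 69.5
```

```bash
python3 - <<'E'
from plan import *
p,d,i=grab('scene'); W=cloud(d,i); m=near(W,BIN,40,150,320); z=np.percentile(W[m][:,2],[2,98]); print(z,m.sum())
for n,c in dict(jar=(747,-280),mug=(705,310)).items():
    m=near(W,c,80,30,95); print(n,rect(W[m][:,:2]))
if z[0]>243 and z[1]<258: print(bot.close_job())
E
```

```text
[248.12860021 251.74482614] 1417
jar (array([ 747.1, -280.1]), array([66.8, 67.3]), 64.6)
mug (array([704.7, 328.2]), array([107.5,  79.8]), 79.7)
the job is handed in; nothing more can be done
None
```

The job is handed in: the fresh core from box a is fully down on the stand, the four tested cores went through the flap into the bin, and the flap and all three lids measure shut. The jar is unmoved. The mug measured the same place on x, but its last fit was loose (box c falls in its window); the arm never went near it. No verdict was returned.

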